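# Grade the dried limes at the spice stall

## Task

Take the spatula off the grader's mouth and lay it in the aluminium tray, then pick up the white scoop by its handle and tip its three dried limes into the mouth so that each rolls down to drop into the pocket for its size. Then stand the empty scoop back upright in the middle of its green mat, lengthwise, and let go. Do not touch the limes with the gripper, and leave the jars, the tub and the lids where they are.

Things in the scene. Friction and masses are not known exactly. Their poses are not given: they have to be found in the camera images.
- ramp: Fixed size grader: open-topped box with clear side walls and steel ends, 323 mm long (x), 84 mm wide (y), 160 mm high, level top edges. Origin: centre of its underside; +x points to the high feeding end. Inside (76 mm wide) a V-shaped steel chute falls 11 degrees towards -x, its valley 96 mm up at x = 0. Closed from x = +157 to +68 mm (the mouth), then slotted over three pockets.
- pocket_small (a point): Middle of the slot over the small lime's green-floored pocket (75 mm long), in the chute's valley: slot 28 mm wide. Axes as the grader's. A lime rolls down the chute and drops by itself through the first slot wider than it is.
- pocket_medium (a point): Same for the medium lime: yellow-floored pocket, slot 39 mm wide.
- pocket_large (a point): Same for the large lime: red-floored pocket at the low end, slot 52 mm wide.
- ramp_mouth (a point): Point over the middle of the grader's feeding mouth, level with the top edges (160 mm above the table, 115 mm from the grader's centre towards its high end, 42 mm above the valley of the chute). Axes as the grader's.
- scoop_grip (a point): Centre of the scoop's wooden handle bar, 100 mm above its underside, over the middle of its length. Bar 126 mm long (x), 16 mm wide (y), 18 mm high, held by wire arches at x = +-55 mm; limes below it reach 50 mm above the underside. Axes: z up, -x to the open pouring lip, which is 88 mm ahead of and 90 mm below this point; +x to the closed back.
- scoop: White trough scoop, 174 mm long, 62 mm wide, walls 37 mm high, about 0.16 kg plus 0.06 kg of limes; origin at the centre of its underside, axes as its handle's. Its floor rises 10 degrees over the last 34 mm to the lip, so limes stay in while it is level; tipped lip-down by 40 to 45 degrees it empties.
- mat: Green mat, fixed, 250 mm (x) by 130 mm (y), 4 mm thick; origin at the centre of its underside. The scoop starts on it, about lengthwise (its x along the mat's x).
- spatula_center (a point): Near the middle and centre of mass of a wooden spatula that lies level across the grader's top edges over its mouth. Its x axis runs along it towards the blade. Handle 110 mm long, 18 mm wide, 14 mm thick, from 75 mm behind this point to 35 mm ahead of it, this point half-way up; blade 34 mm wide, 8 mm thick, to 88 mm ahead. 0.045 kg.
- spatula: The spatula itself; origin on its underside, 10 mm from that point towards the blade.
- tray: Fixed open aluminium utensil tray, 220 mm (x) by 120 mm (y), 30 mm high, walls and floor 4 to 5 mm; origin at the centre of its underside.
- lime_small_center (a point): Centre of the small dried lime, a tan ball 24 mm across; starts in the scoop.
- lime_medium_center (a point): Centre of the medium dried lime, a brown ball 34 mm across; starts in the scoop.
- lime_large_center (a point): Centre of the large dried lime, a nearly black ball 46 mm across; starts in the scoop. The order of the three along the scoop varies.
- lime_small: The small lime itself.
- lime_medium: The medium lime itself.
- lime_large: The large lime itself.
- honey_jar_mid (a point): Bystander: amber honey jar, 64 mm across, 90 mm high; this point at half height.
- tub_mid (a point): Bystander: small white tub, 68 mm across, 60 mm high; this point at half height.
- herb_jar_mid (a point): Bystander: green jar, 54 mm across, 80 mm high; this point at half height.
- pepper_jar_mid (a point): Bystander: terracotta-coloured jar, 54 mm across, 90 mm high; this point at half height.
- lid_stack_mid (a point): Bystander: orange stack of lids, 72 mm across, 24 mm high; this point at half height.
There are look-alikes about, which are no part of the job. There is more than one size of the spatula; the job needs the smaller.

How it is judged:
On the way, in this order (a step that is already met when the one before it is completed fails the run):
1. the spatula lies in the tray, released (x of spatula_center in the frame of tray between -0.09 and 0.09 m and y of spatula_center in the frame of tray between -0.05 and 0.05 m and z of spatula_center in the frame of tray below 0.025 m and contact force between spatula and the fingers below 0.1 N), for 0.2 s.
2. each lime lies in the pocket for its size (x of lime_small_center in the frame of ramp between -0.0075 and 0.0675 m and y of lime_small_center in the frame of ramp between -0.038 and 0.038 m and z of lime_small_center in the frame of ramp below 0.085 m and x of lime_medium_center in the frame of ramp between -0.0825 and -0.0075 m and y of lime_medium_center in the frame of ramp between -0.038 and 0.038 m and z of lime_medium_center in the frame of ramp below 0.07 m and x of lime_large_center in the frame of ramp between -0.1575 and -0.0825 m and y of lime_large_center in the frame of ramp between -0.038 and 0.038 m and z of lime_large_center in the frame of ramp below 0.055 m), for 0.2 s.
At the end, for the whole second after the job is handed in: Spatula in the tray (middle within 90 x 50 mm of its centre, under 25 mm up); each lime in its own pocket of the grader; scoop upright (0.1 rad) on the mat, middle within 40 mm of the mat's, within 0.35 rad of lengthwise, either way round; all released (all of step 1 and all of step 2 and horizontal distance between scoop_grip and mat below 0.04 m and angle between scoop_grip's own z axis and vertical below 0.1 rad and z of scoop_grip in the frame of mat below 0.112 m and angle between the x axis of scoop_grip and the x axis of mat, either way round below 0.35 rad and contact force between scoop and the fingers below 0.1 N); the robot touches nothing.
It fails at once if the gripper touches a lime (contact force between any of lime_small, lime_medium, lime_large and the fingers above 0.5 N).
It fails at once if a bystander is moved by more than 25 mm or tipped over (distance of any of honey_jar_mid, tub_mid, herb_jar_mid, pepper_jar_mid, lid_stack_mid from where it was at the start of the episode above 0.025 m or angle between any of honey_jar_mid, tub_mid, herb_jar_mid, pepper_jar_mid, lid_stack_mid's own z axis and vertical above 0.5 rad).
It also fails if it takes over 72 s, if anything falls off the work surface, if the arm or the gripper's body presses on something with over 40 N, if the wrist force passes 120 N, or if a joint passes its speed limit or range.

## Robot

A 7-joint arm with a two-finger parallel gripper is mounted at the origin on the work surface. World frame = base frame: x ahead of the robot, y to its left, z up, the work surface at z = 0. Lengths are in m, angles in rad, forces in N, time in s.
With the tool pointing down it reaches from about 0.425 to 1.025 m from the base axis. Payload 3.6 kg.
Tool frame: the origin (TCP) lies at the centre of the arm's flange, where the gripper is bolted on; the fingertips stand 173 mm ahead of it and the grasp point (between the pads) lies 155 mm ahead of it (arm.nose_length is the distance from the TCP to the fingertips, in m); x points along the fingers, y is the direction in which the jaws open and shut, and the axes are right-handed (so a half turn about x gives the same grasp; the last joint's range is limited). The gripper opens to 85 mm and grips with 20 to 120 N. Pads are 22 mm wide; open, the fingers measure 114 mm over their backs; the gripper's body (76 mm by 85 mm) begins 54 mm behind the grasp point. The pads swing forward as they close: fully open they stand 13 mm farther back than shut.
Start: joints at [1.214, 0.591, 0.048, 1.609, -0.033, 0.943, -0.034], TCP at [0.188, -0.7, 0.405] pointing down, gripper open.
Joint ranges: [-2.69, 2.69], [-0.47, 2.24], [-1.27, 1.36], [0.19, 2.51], [-1.53, 4.68], [0.08, 2.07], [-3.09, 3.09]. Speed limits (rad/s): [2.57, 2.57, 3.14, 3.14, 3.14, 3.14, 3.14].

## Interface

Orientations are given as a unit quaternion [x, y, z, w].
In Python, from cell import arm gives the robot as it stands.
- The arm moves only by the shell command python3 -m crank 'ROWS' [FORCE]. ROWS is JSON, a list that holds one entry, the list of rows, each a list of 5 numbers: the opening, from 0 (shut) to 1 (fully open), then the shift along the tool's x, y, z normalised to -1 to 1, where 1 is 0.8 m, then the turn about the tool's x normalised to -1 to 1, where 1 is 180 degrees. A call has 1 to 12 rows; each row is the pose to reach, as a shift and turn from the pose commanded when the call began, along the tool's axes at that moment, turning the shorter way round; what a row does not reach only later rows make up. A row lasts 1/10 s, in which the tool goes at most 50 mm and 8.59 degrees, less where a joint would pass 70% of its speed; a pose out of reach is approached as far as the arm can. A call with a number of a shift or a turn outside -1 to 1 is refused whole. A call with a gripper value outside its range is refused whole. The fingers move at their own pace and stop on an object; FORCE is the grip in N (left out, the last holds). Time passes only in rows, so rows that repeat a pose let the fingers close. It gives the time, the measured TCP pose, the force and the opening at its end, in the units of the state.
- arm.observe(): the state, without advancing time (a new reading comes with each control period).
- arm.grab_frame(name): name is "scene" or "top" or "wrist"; returns (picture, depth): 384x512x3 uint8, red, green, blue; 384x512 float32, m along the optical axis (not along the pixel's ray), 0 where there is no reading.
- arm.camera_info(name): a dict with "intrinsics" (3x3 intrinsics, pixels), "rvec" (rotation vector, rad) and "tvec" (3), from world to camera coordinates, as OpenCV has them; the wrist camera has in their place "mount" (4x4, takes a point from camera to tool coordinates, whose origin is the TCP and whose axes are the tool frame's). Camera axes: x right, y down, z forward; pixel columns grow to the right and rows downward; lengths in m; the calibration is good to about 2 mm. A picture is of the moment at which its call begins: read the wrist's pose just before it. camera_info takes no time and is no camera call.
- arm.hand_in(): hands the job in, once; it reports no verdict.
The state is a dict: "time_s": time; "q": joint angles; "joint_velocities": joint speeds; "tau": joint torques, N m; "eef_pos": TCP position; "ee_rot": TCP orientation; "force": force on the tool from outside, world axes, zero at the start; "ft_torque": the same for the moment, N m; "finger_gap": finger opening in m.
Only numpy, scipy, OpenCV 4.12 (cv2) and the standard library are available. Lean on these libraries where they do the work, as an engineer would, in place of code of your own. Each camera call takes 0.05 s, during which the arm holds its last target.

## Working session

There is one attempt and no reset: what is moved stays moved. The work goes in short steps, Python scripts to look and compute and a shell command to move; the robot and the scene stay as the last step left them, time stands still between calls to the robot, and variables do not carry over. Pictures are saved under pics/ and viewed, and the job is handed in when it is done.

```bash
ls -la; mkdir -p pics
python3 - <<'E'
from cell import arm
import cv2,numpy as np
print(arm.observe())
for n in ("scene","top"):
    c=arm.camera_info(n); print(n,c)
    p,d=arm.grab_frame(n); cv2.imwrite(f"pics/{n}0.png",p[:,:,::-1]); np.savez(f"pics/{n}0.npz",p=p,d=d)
print(arm.camera_info("wrist"))
E
```

```text
total 12
drwxr-xr-x  3 agent agent 4096 Dec  6 21:58 .
drwxr-xr-x 23 root  root  4096 Dec  6 21:58 ..
drwxr-xr-x  2 agent agent 4096 Dec  6 21:58 pics
{'time_s': 0.0, 'q': array([ 1.21447755,  0.59213375,  0.04829824,  1.60984456, -0.03325763,
        0.94269232, -0.03367393]), 'joint_velocities': array([-0.00034344,  0.0002352 ,  0.00015002,  0.0003401 , -0.00216824,
       -0.0009628 ,  0.00282048]), 'tau': array([-7.95651340e-04, -5.48695278e+01,  1.54627226e+00, -1.98124480e+01,
        9.35581396e-03,  8.77773855e-03, -1.69593555e-06]), 'eef_pos': array([ 0.18826622, -0.69967015,  0.40352159]), 'ee_rot': array([-0.7008417 , -0.09348716,  0.70116563, -0.09191199]), 'force': array([ 0.75922604, -0.57033271,  0.65716585]), 'ft_torque': array([-0.00154725,  0.00618214,  0.04003528]), 'finger_gap': 0.08546572526259513}
scene {'intrinsics': array([[369.03436605,   0.        , 256.81115625],
       [  0.        , 369.03436605, 190.45532556],
       [  0.        ,   0.        ,   1.        ]]), 'rvec': array([ 2.1311547 ,  0.82309032, -0.41058692]), 'tvec': array([-0.36950081, -0.0870011 ,  1.27656963])}
top {'intrinsics': array([[447.3904168 ,   0.        , 251.89739225],
       [  0.        , 447.3904168 , 199.08140201],
       [  0.        ,   0.        ,   1.        ]]), 'rvec': array([ 2.23280086, -2.16360917,  0.0865127 ]), 'tvec': array([0.00780688, 0.46964546, 1.16542717])}
{'intrinsics': array([[306.12610881,   0.        , 255.08775242],
       [  0.        , 306.12610881, 189.40996975],
       [  0.        ,   0.        ,   1.        ]]), 'mount': array([[ 1.03667051e-04, -2.91341975e-01,  9.56618964e-01,
         3.05147862e-02],
       [ 9.99999993e-01,  7.72811482e-05, -8.48319039e-05,
         9.03886957e-04],
       [-4.92135175e-05,  9.56618967e-01,  2.91341981e-01,
        -7.48234243e-02],
       [ 0.00000000e+00,  0.00000000e+00,  0.00000000e+00,
         1.00000000e+00]])}
```

View pics/scene0.png

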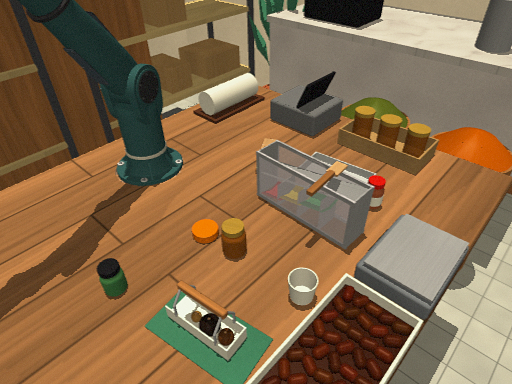

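View pics/top0.png

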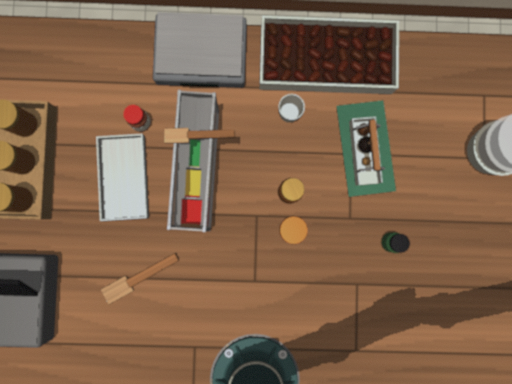

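The top view shows the grader at about (195,160) px with the spatula across its mouth, and a longer spatula lying on the table at (140,278). The tray is at (122,178), the scoop on its mat at (366,148), and the red-capped jar is close to the tray at (135,115). Next I'll get metric poses.

```bash
cat > h.py <<'E'
import numpy as np, cv2
from cell import arm
from scipy.spatial.transform import Rotation as R
def cloud(name,d,s=None):
    c=arm.camera_info(name);K=c["intrinsics"]
    v,u=np.mgrid[:384,:512]
    P=np.stack([(u-K[0,2])/K[0,0]*d,(v-K[1,2])/K[1,1]*d,d],-1)
    if "rvec" in c:
        M,_=cv2.Rodrigues(c["rvec"]); return (P-c["tvec"])@M
    m=c["mount"]; P=P@m[:3,:3].T+m[:3,3]
    return P@R.from_quat(s["ee_rot"]).as_matrix().T+s["eef_pos"]
def rect(mask,W,z=None):
    p=W[mask][:,:2].astype(np.float32)
    r=cv2.minAreaRect(p*1000); return r
E
python3 - <<'E'
from h import *
f=np.load("pics/top0.npz");p,d=f["p"],f["d"];W=cloud("top",d)
hsv=cv2.cvtColor(p,cv2.COLOR_RGB2HSV)
def q(u,v): print((u,v),W[v,u].round(4),p[v,u])
for a in [(122,178),(98,140),(180,135),(195,135),(230,135),(250,180),(365,145),(375,150),(366,130),(343,110),(192,210),(195,97),(140,280),(290,105),(291,190),(294,230),(398,242),(135,115),(172,220)]: q(*a)
# mat
g=(hsv[...,0]>65)&(hsv[...,0]<90)&(hsv[...,1]>80)
m=g.copy(); m[:, :330]=0; m[:90]=0;m[205:]=0
print("mat",rect(m,W))
v,u=np.nonzero(m);print(W[m][:,2].mean())
# ramp top edges
z=W[...,2]
m=(abs(z-.16)<.008);m[:, :160]=0;m[:,225:]=0;m[:85]=0;m[240:]=0
print(m.sum(),rect(m,W))
mm=m.copy();mm[125:148]=0;print(rect(mm,W),z[mm].mean())
m=(z>.163)&(z<.2);m[:, :150]=0;m[:,250:]=0;m[:115]=0;m[160:]=0
print("spat",m.sum(),rect(m,W),np.median(z[m]))
im=cv2.resize(p[80:240,80:260],None,fx=4,fy=4,interpolation=cv2.INTER_CUBIC);im=im[:600]
cv2.imwrite("pics/c1.png",im[:,:,::-1])
im=cv2.resize(p[90:205,320:410],None,fx=5,fy=5,interpolation=cv2.INTER_CUBIC)
cv2.imwrite("pics/c2.png",im[:,:,::-1])
E
```

```text
(122, 178) [0.5148 0.3687 0.0042] [201 208 203]
(98, 140) [0.6103 0.43   0.0257] [112 113 111]
(180, 135) [0.6021 0.1952 0.1691] [196 154 110]
(195, 135) [0.6019 0.16   0.1761] [151 104  67]
(230, 135) [0.6049 0.08   0.1749] [141  97  62]
(250, 180) [0.5209 0.029  0.001 ] [147 105  74]
(365, 145) [ 0.6171 -0.266   0.0468] [42 34 30]
(375, 150) [ 0.5927 -0.2726  0.1141] [167 114  74]
(366, 130) [ 0.6588 -0.2707  0.0369] [52 33 23]
(343, 110) [ 0.7193 -0.2167  0.0021] [ 71 112  89]
(192, 210) [0.4352 0.1784 0.0192] [189  48  44]
(195, 97) [0.7021 0.1683 0.1351] [105 103 100]
(140, 280) [0.2501 0.3054 0.019 ] [151 103  67]
(290, 105) [ 0.7282 -0.0728  0.0011] [200 208 207]
(291, 190) [ 0.4903 -0.0725  0.0871] [193 153  83]
(294, 230) [ 0.3913 -0.0896  0.0236] [195 138  71]
(398, 242) [ 0.3697 -0.3435  0.0796] [42 41 40]
(135, 115) [0.6646 0.3208 0.089 ] [193  54  49]
(172, 220) [0.4065 0.2122 0.1266] [86 74 65]
mat ((577.9244384765625, -138.01153564453125), (253.14205932617188, 443.80133056640625), 15.579424858093262)
0.009197770190458397
1098 ((544.986328125, 165.59097290039062), (139.15985107421875, 325.7303161621094), 87.84536743164062)
((545.1207275390625, 169.48428344726562), (88.57746124267578, 325.9761047363281), 88.0370864868164) 0.15966861299804813
spat 763 ((600.5216674804688, 151.4366455078125), (89.8877944946289, 162.95932006835938), 8.331321716308594) 0.1710451059378057
```

View pics/c1.png

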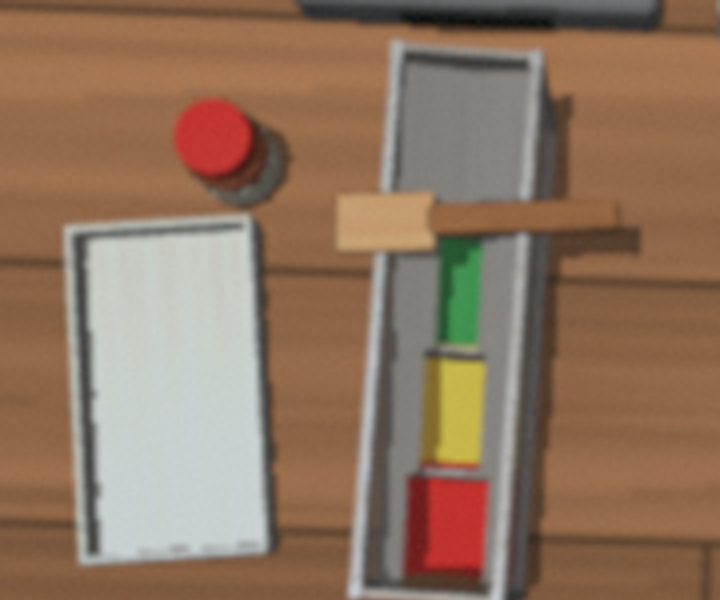

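View pics/c2.png

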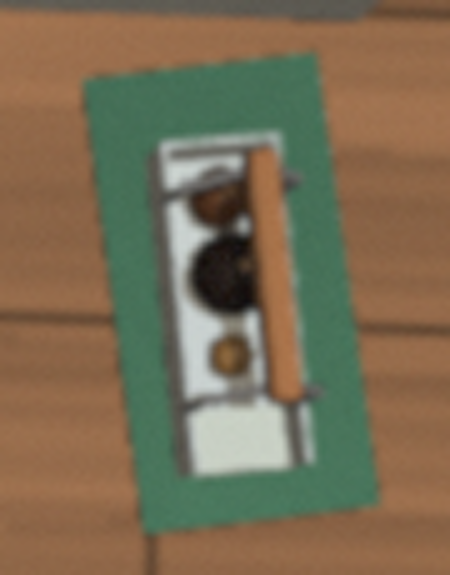

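Run:
```python
from h import *
f=np.load("pics/top0.npz");p,d=f["p"],f["d"];W=cloud("top",d)
hsv=cv2.cvtColor(p,cv2.COLOR_RGB2HSV);z=W[...,2]
def box(m,n):
    r=cv2.minAreaRect((W[m][:,:2]*1000).astype(np.float32)); b=cv2.boxPoints(r)
    e0=b[1]-b[0];e1=b[2]-b[1]; e=e0 if np.linalg.norm(e0)>np.linalg.norm(e1) else e1
    print(n,m.sum(),np.round(r[0],1),np.round(r[1],1),"long dir deg",round(float(np.degrees(np.arctan2(e[1],e[0])))%180,2),"mean z",z[m].mean().round(4))
def sub(m,a,b,c,e):
    o=np.zeros_like(m);o[c:e,a:b]=m[c:e,a:b];return o
g=(hsv[...,0]>60)&(hsv[...,0]<95)&(hsv[...,1]>70)&(z<.01)&(z>-.005)
box(sub(g,330,400,92,200),"mat")
m=sub(abs(z-.16)<.006,165,222,88,235);m[120:150]=0;box(m,"ramp")
sp=sub((z>.163)&(z<.2),155,245,120,150)
box(sp,"spat all")
h=sub((z>.163)&(z<.2),195,245,120,150)
P=W[h][:,:2];
c=P.mean(0);u=np.linalg.svd(P-c)[2][0] if 0 else None
import numpy.linalg as la
uu=la.svd(P-c,full_matrices=False)[2][0];print("handle",c,uu,np.degrees(np.arctan2(uu[1],uu[0])), ((P-c)@uu).min(),((P-c)@uu).max(), z[h].mean())
A=W[sp][:,:2];print("all extents along",((A-c)@uu).min(),((A-c)@uu).max())
b=sub((z>.085)&(z<.13)&(hsv[...,1]>60),360,385,112,180);box(b,"bar")
P=W[b][:,:2];c=P.mean(0);uu=la.svd(P-c,full_matrices=False)[2][0];print("bar",c,np.degrees(np.arctan2(uu[1],uu[0])),((P-c)@uu).min(),((P-c)@uu).max())
t=sub((z>.022)&(z<.035),92,152,130,224);box(t,"tray")
s=sub((z>.02)&(z<.06),345,390,110,190);box(s,"scoop")
```

```text
mat 2127 [ 617.9 -279.5] [244.8 126.2] long dir deg 8.97 mean z 0.0034
ramp 787 [545.1 169.5] [ 88.6 326. ] long dir deg 178.04 mean z 0.1599
spat all 755 [616.9 153.9] [ 57.3 163. ] long dir deg 98.69 mean z 0.171
handle [0.60617471 0.11536152] [ 0.0627704  -0.99802799] -86.40115477718302 -0.04549752546961225 0.04469049454867785 0.17337951997449172
all extents along -0.1175504867210151 0.04469049454867785
bar 353 [ 606.5 -274.7] [125.1  24.4] long dir deg 6.0 mean z 0.1108
bar [ 0.60749115 -0.27053209] -172.69876455629225 -0.061138575112607695 0.0640866971026446
tray 581 [520.7 366.1] [232.4 121.9] long dir deg 5.45 mean z 0.0294
scoop 688 [ 605.  -271.4] [173.4  64.5] long dir deg 7.07 mean z 0.0365
```

```bash
cat >> h.py <<'E'
def plan(tx,ty,tz,jaw_deg):
    """print shift (tool axes, normalised) and turn from the present pose for TCP target + yaw of tool y axis"""
    s=arm.observe(); M=R.from_quat(s["ee_rot"]).as_matrix()
    e=(np.array([tx,ty,tz])-s["eef_pos"])@M
    yaw=np.degrees(np.arctan2(M[1,1],M[0,1]))
    dy=(jaw_deg-yaw+90)%180-90   # world ccw; tool x down => turn about tool x = -dy
    print("t",s["time_s"],"pos",s["eef_pos"].round(4),"jaw yaw",yaw.round(2),"tilt",np.degrees(np.arccos(-M[2,0])).round(2),"shift mm",(e*1000).round(1),"norm",(e/.8).round(4),"turn norm",round(-dy/180,4),"rows>=",max(np.linalg.norm(e)/.05,abs(dy)/8.59), "gap",s["finger_gap"],"F",s["force"].round(2))
E
python3 - <<'E'
from h import *
M=R.from_quat(arm.observe()["ee_rot"]).as_matrix();print(M.round(4))
plan(.604,.149,.42,3.6)
f=np.load("pics/top0.npz");p,d=f["p"],f["d"];W=cloud("top",d);z=W[...,2]
P=W[130:225,92:152].reshape(-1,3);P=P[(P[:,2]>.002)&(P[:,2]<.008)]
r=cv2.minAreaRect((P[:,:2]*1000).astype(np.float32));print(r)
P=P[(abs(P[:,0]-.517)<.09)]
for x in np.arange(.44,.61,.03):
    q=P[abs(P[:,0]-x)<.006][:,1]; print(x,q.min(),q.max())
E
```

```text
[[-7.000e-04  2.598e-01 -9.657e-01]
 [ 1.900e-03 -9.657e-01 -2.598e-01]
 [-1.000e+00 -2.100e-03  2.000e-04]]
t 0.1 pos [ 0.1883 -0.6997  0.4036] jaw yaw -74.94 tilt 0.12 shift mm [ -15.  -711.6 -622. ] norm [-0.0188 -0.8895 -0.7775] turn norm -0.4363 rows>= 18.904458066900474 gap 0.08553065561719002 F [ 0.26 -0.35 -1.18]
((518.1685180664062, 370.6336364746094), (252.99998474121094, 157.00326538085938), 2.697401762008667)
0.44 0.2886288670273526 0.4443994249028584
0.47 0.2902588013830694 0.446208300498074
0.49999999999999994 0.29131906808335956 0.4444524215086765
0.5299999999999999 0.29251320755966276 0.44890992328373314
0.5599999999999998 0.2945216329160922 0.45053906921748127
0.5899999999999999 0.2953618753588239 0.4523673900268655
```

```bash
python3 -m crank '[[[0.6,-0.01,-0.44,-0.39,-0.22],[0.6,-0.01,-0.44,-0.39,-0.22],[0.6,-0.01,-0.44,-0.39,-0.22],[0.6,-0.01,-0.44,-0.39,-0.22],[0.6,-0.01,-0.44,-0.39,-0.22],[0.6,-0.01,-0.44,-0.39,-0.22],[0.6,-0.01,-0.44,-0.39,-0.22],[0.6,-0.01,-0.44,-0.39,-0.22],[0.6,-0.01,-0.44,-0.39,-0.22],[0.6,-0.01,-0.44,-0.39,-0.22],[0.6,-0.01,-0.44,-0.39,-0.22],[0.6,-0.01,-0.44,-0.39,-0.22]]]' 40
python3 - <<'E'
from h import *
plan(.604,.149,.42,3.6)
E
```

```text
time_s: 1.3
eef_pos: [0.398, -0.2792, 0.4126]
ee_rot: [-0.628, -0.325, 0.628, -0.325]
force: [-0.6, 0.5, 0.3]
finger_gap: 0.0515
t 1.3 pos [ 0.398  -0.2792  0.4126] jaw yaw -35.3 tilt 0.04 shift mm [  -7.7  -79.3 -468.6] norm [-0.0097 -0.0991 -0.5857] turn norm -0.2161 rows>= 9.505638948289649 gap 0.051463360542546896 F [-0.55  0.52  0.28]
```

```bash
python3 -m crank '[[[0.6,-0.0097,-0.0991,-0.5857,-0.2161],[0.6,-0.0097,-0.0991,-0.5857,-0.2161],[0.6,-0.0097,-0.0991,-0.5857,-0.2161],[0.6,-0.0097,-0.0991,-0.5857,-0.2161],[0.6,-0.0097,-0.0991,-0.5857,-0.2161],[0.6,-0.0097,-0.0991,-0.5857,-0.2161],[0.6,-0.0097,-0.0991,-0.5857,-0.2161],[0.6,-0.0097,-0.0991,-0.5857,-0.2161],[0.6,-0.0097,-0.0991,-0.5857,-0.2161],[0.6,-0.0097,-0.0991,-0.5857,-0.2161],[0.6,-0.0097,-0.0991,-0.5857,-0.2161],[0.6,-0.0097,-0.0991,-0.5857,-0.2161]]]' 40
python3 - <<'E'
from h import *
plan(.604,.149,.327,3.6)
s=arm.observe()
p,d=arm.grab_frame("wrist");cv2.imwrite("pics/w1.png",p[:,:,::-1])
W=cloud("wrist",d,s);np.savez("pics/w1.npz",p=p,W=W)
E
```

```text
time_s: 2.5
eef_pos: [0.6052, 0.1469, 0.4196]
ee_rot: [0.484, 0.515, -0.486, 0.515]
force: [0.5, -0.0, -0.8]
finger_gap: 0.0515
t 2.5 pos [0.6052 0.1469 0.4196] jaw yaw 3.42 tilt 0.13 shift mm [92.6 -0.9 -2.3] norm [ 0.1157 -0.0011 -0.0029] turn norm -0.001 rows>= 1.8522175019414393 gap 0.05148814450498494 F [ 0.52 -0.03 -0.84]
```

View pics/w1.png

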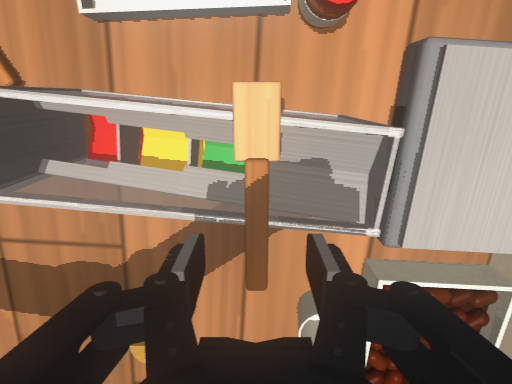

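The wrist view shows the spatula handle at (257,225) px running between the jaws, blade at (257,120), and the pockets red, yellow and green to the left. I'll check the spatula's position with this cloud.

Run:
```python
from h import *
f=np.load("pics/w1.npz");W=f["W"];p=f["p"];z=W[...,2]
m=np.zeros(z.shape,bool);m[165:285,235:280]=1;m&=(z>.165)&(z<.185)
P=W[m];c=P.mean(0);u=np.linalg.svd(P[:,:2]-c[:2],full_matrices=False)[2][0];print(c,np.degrees(np.arctan2(u[1],u[0])),((P[:,:2]-c[:2])@u).min(),((P[:,:2]-c[:2])@u).max(),P[:,2].mean())
m[:]=0;m[85:155,225:290]=1;m&=(z>.16)&(z<.18);print(W[m].mean(0),W[m][:,:2].min(0),W[m][:,:2].max(0))
# ramp edges
for u0 in (30,60,90,330,360):
    col=W[:,u0];k=np.abs(col[:,2]-.16)<.003;print(u0,col[k][:,:2].round(3)[::3].tolist())
# chute V cross section at mouth
col=W[130:225,340];print(col[::8].round(3))
plan(.604,.149,.327,3.6)
```

```text
[0.6079099  0.12683164 0.17400749] -86.52224461802336 -0.04637198178063035 0.05357013632823731 0.17400748538055766
[0.60333544 0.20431283 0.16800517] [0.58004506 0.17864671] [0.62709278 0.22827198]
30 [[0.44, 0.214], [0.441, 0.212], [0.44, 0.21], [0.428, 0.133], [0.427, 0.13], [0.427, 0.127]]
60 [[0.462, 0.213], [0.462, 0.211], [0.46, 0.209], [0.451, 0.132], [0.452, 0.13], [0.451, 0.127]]
90 [[0.483, 0.212], [0.483, 0.21], [0.483, 0.208], [0.475, 0.131], [0.475, 0.129], [0.475, 0.126]]
330 [[0.657, 0.206], [0.657, 0.204], [0.657, 0.202], [0.668, 0.123], [0.668, 0.122], [0.668, 0.12]]
360 [[0.679, 0.205], [0.679, 0.203], [0.679, 0.201], [0.693, 0.123], [0.693, 0.122], [0.693, 0.119]]
[[0.665 0.2   0.159]
 [0.671 0.192 0.141]
 [0.673 0.185 0.138]
 [0.676 0.177 0.132]
 [0.678 0.169 0.127]
 [0.681 0.161 0.121]
 [0.68  0.155 0.127]
 [0.68  0.149 0.13 ]
 [0.68  0.143 0.136]
 [0.679 0.137 0.14 ]
 [0.679 0.131 0.143]
 [0.679 0.126 0.148]]
t 2.55 pos [0.6049 0.1459 0.4196] jaw yaw 3.34 tilt 0.17 shift mm [92.6 -0.6 -3.3] norm [ 0.1157 -0.0007 -0.0041] turn norm -0.0014 rows>= 1.852785724532821 gap 0.05083785660703439 F [-0.33 -0.75  0.11]
```

```bash
python3 -m crank '[[[0.6,0.05,0.001,-0.003,0],[0.6,0.09,0.001,-0.003,0],[0.6,0.1157,0.001,-0.003,0],[0.6,0.1157,0.001,-0.003,0],[0,0.1157,0.001,-0.003,0],[0,0.1157,0.001,-0.003,0],[0,0.1157,0.001,-0.003,0],[0,0.1157,0.001,-0.003,0],[0,0.1157,0.001,-0.003,0],[0,0.1157,0.001,-0.003,0]]]' 50;  python3 -m crank '[[[0,-0.03,0,0,0],[0,-0.06,0,0,0],[0,-0.1,0,0,0],[0,-0.1,0,0,0],[0,-0.1,0,0,0]]]' 50
python3 - <<'E'
from h import *
plan(.513,.368,.40,92.7)
s=arm.observe()
p,d=arm.grab_frame("wrist");cv2.imwrite("pics/w2.png",p[:,:,::-1])
W=cloud("wrist",d,s);np.savez("pics/w2.npz",p=p,W=W)
E
```

```text
time_s: 3.55
eef_pos: [0.606, 0.1512, 0.3297]
ee_rot: [0.485, 0.514, -0.484, 0.516]
force: [-1.2, -2.9, 6.0]
finger_gap: 0.0164
time_s: 4.05
eef_pos: [0.6051, 0.1516, 0.4088]
ee_rot: [0.485, 0.515, -0.484, 0.516]
force: [-0.9, -1.1, -1.3]
finger_gap: 0.0169
t 4.05 pos [0.6051 0.1516 0.4088] jaw yaw 3.57 tilt 0.1 shift mm [   8.7  -78.5 -221.7] norm [ 0.0109 -0.0981 -0.2772] turn norm -0.4952 rows>= 10.376553596940967 gap 0.01685093704424205 F [-0.88 -1.07 -1.27]
```

View pics/w2.png

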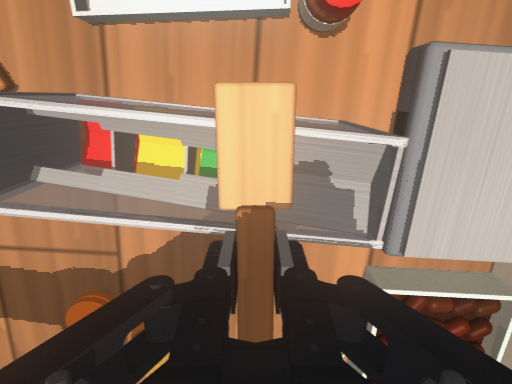

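```bash
python3 -m crank '[[[0,0.0,-0.0981,-0.2833,-0.4952],[0,0.0,-0.0981,-0.2833,-0.4952],[0,0.0,-0.0981,-0.2833,-0.4952],[0,0.0,-0.0981,-0.2833,-0.4952],[0,0.0,-0.0981,-0.2833,-0.4952],[0,0.0,-0.0981,-0.2833,-0.4952],[0,0.0,-0.0981,-0.2833,-0.4952],[0,0.0,-0.0981,-0.2833,-0.4952],[0,0.0,-0.0981,-0.2833,-0.4952],[0,0.0,-0.0981,-0.2833,-0.4952],[0,0.0,-0.0981,-0.2833,-0.4952],[0,0.0,-0.0981,-0.2833,-0.4952]]]'
python3 - <<'E'
from h import *
plan(.518,.3685,.183,92.7)
E
```

```text
time_s: 5.3
eef_pos: [0.5127, 0.372, 0.406]
ee_rot: [-0.017, 0.708, 0.016, 0.706]
force: [-0.2, 0.8, -1.7]
finger_gap: 0.0169
t 5.3 pos [0.5127 0.372  0.406 ] jaw yaw 92.69 tilt 0.2 shift mm [222.9  -3.4   5.9] norm [ 0.2787 -0.0043  0.0073] turn norm -0.0001 rows>= 4.460994127930709 gap 0.016853423689200432 F [-0.24  0.76 -1.67]
```

```bash
python3 -m crank '[[[0,0.06,-0.0043,0.0073,0],[0,0.12,-0.0043,0.0073,0],[0,0.18,-0.0043,0.0073,0],[0,0.23,-0.0043,0.0073,0],[0,0.26,-0.0043,0.0073,0],[0,0.2787,-0.0043,0.0073,0],[0,0.2787,-0.0043,0.0073,0],[0.5,0.2787,-0.0043,0.0073,0],[0.5,0.2787,-0.0043,0.0073,0],[0.5,0.2787,-0.0043,0.0073,0],[0.5,0.2787,-0.0043,0.0073,0]]]';  python3 -m crank '[[[0.5,-0.04,0,0,0],[0.5,-0.1,0,0,0],[0.5,-0.15,0,0,0],[0.5,-0.2,0,0,0],[0.5,-0.25,0,0,0],[0.5,-0.27,0,0,0]]]'
python3 - <<'E'
from h import *
s=arm.observe()
p,d=arm.grab_frame("wrist");cv2.imwrite("pics/w3.png",p[:,:,::-1])
p,d=arm.grab_frame("scene");cv2.imwrite("pics/s3.png",p[:,:,::-1])
plan(.60,-.27,.40,97)
E
```

```text
time_s: 6.4
eef_pos: [0.5192, 0.3698, 0.1862]
ee_rot: [-0.016, 0.706, 0.017, 0.708]
force: [-0.3, 0.7, 1.2]
finger_gap: 0.0427
time_s: 7.0
eef_pos: [0.5189, 0.3708, 0.4059]
ee_rot: [-0.015, 0.705, 0.018, 0.709]
force: [-0.5, 1.5, 0.5]
finger_gap: 0.0427
t 7.1 pos [0.519  0.3703 0.4041] jaw yaw 92.68 tilt 0.34 shift mm [   2.3 -643.4   51. ] norm [ 0.0028 -0.8043  0.0638] turn norm -0.024 rows>= 12.909131777778637 gap 0.042773262381056575 F [-0.17  0.35 -1.48]
```

View pics/w3.png

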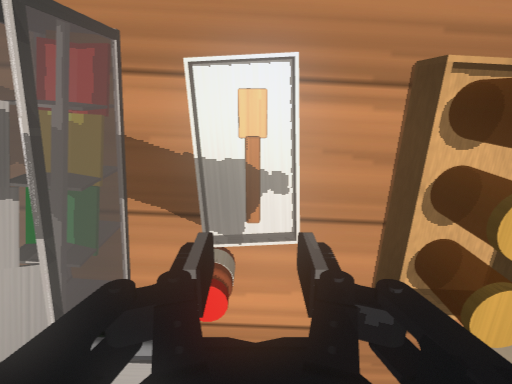

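View pics/s3.png

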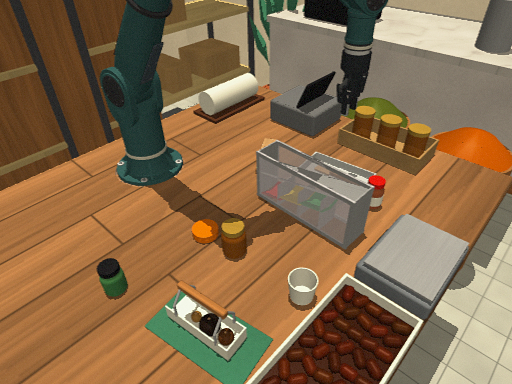

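The spatula is lying flat inside the tray, at about (252,155) px in the wrist view, and it's released. Next I'll hover over the scoop and measure it.

```bash
python3 -m crank '[[[0.6,0,-0.45,0.03,0],[0.6,0,-0.45,0.03,0],[0.6,0,-0.45,0.03,0],[0.6,0,-0.45,0.03,0],[0.6,0,-0.45,0.03,0],[0.6,0,-0.45,0.03,0],[0.6,0,-0.45,0.03,0],[0.6,0,-0.45,0.03,0]]]';  python3 -m crank '[[[0.6,0,-0.354,0.065,-0.024],[0.6,0,-0.354,0.065,-0.024],[0.6,0,-0.354,0.065,-0.024],[0.6,0,-0.354,0.065,-0.024],[0.6,0,-0.354,0.065,-0.024],[0.6,0,-0.354,0.065,-0.024],[0.6,0,-0.354,0.065,-0.024],[0.6,0,-0.354,0.065,-0.024]]]'
python3 - <<'E'
from h import *
s=arm.observe()
p,d=arm.grab_frame("wrist");cv2.imwrite("pics/w4.png",p[:,:,::-1])
W=cloud("wrist",d,s);np.savez("pics/w4.npz",p=p,W=W)
plan(.632,-.267,.40,97.2)
E
```

```text
time_s: 7.9
eef_pos: [0.5596, 0.0029, 0.3977]
ee_rot: [-0.014, 0.709, 0.011, 0.705]
force: [-0.4, 0.0, -0.6]
finger_gap: 0.0515
time_s: 8.7
eef_pos: [0.6244, -0.2701, 0.3986]
ee_rot: [-0.042, 0.707, 0.043, 0.705]
force: [-0.6, 1.6, 0.3]
finger_gap: 0.0512
t 8.75 pos [ 0.6245 -0.2681  0.3993] jaw yaw 97.09 tilt 0.19 shift mm [-0.7  0.2  7.5] norm [-0.0009  0.0002  0.0094] turn norm -0.0006 rows>= 0.15147603569460075 gap 0.05117387882285156 F [ 0.34  0.52 -0.2 ]
```

View pics/w4.png

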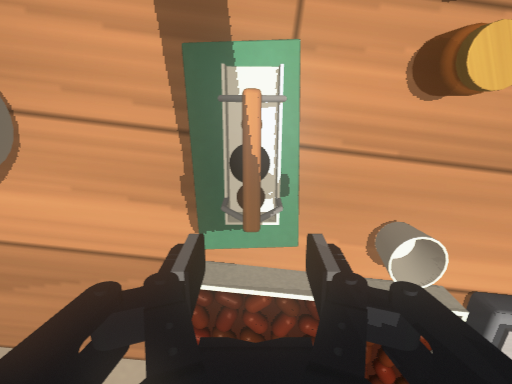

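Run:
```python
from h import *
f=np.load("pics/w4.npz");W=f["W"];p=f["p"];z=W[...,2]
m=np.zeros(z.shape,bool);m[85:235,230:275]=1;m&=(z>.103)&(z<.125)
hsv=cv2.cvtColor(p,cv2.COLOR_RGB2HSV);m&=(hsv[...,1]>100)
P=W[m];q=(P[:,:2]*1000).astype(np.float32);print(m.sum(),cv2.minAreaRect(q),P[:,2].max(),np.median(P[:,2]))
c=P.mean(0);u=np.linalg.svd(P[:,:2]-c[:2],full_matrices=False)[2][0];u*=np.sign(u[0]);t=(P[:,:2]-c[:2])@u;print(c,np.degrees(np.arctan2(u[1],u[0])),t.min(),t.max(),c[:2]+u*(t.min()+t.max())/2)
g=(hsv[...,0]>60)&(hsv[...,0]<95)&(hsv[...,1]>70)&(abs(z-.004)<.004);g[:, :175]=0;g[:,305:]=0
g=cv2.erode(g.astype(np.uint8),np.ones((3,3)))>0
print(cv2.minAreaRect((W[g][:,:2]*1000).astype(np.float32)))
for v,uu in [(70,250),(60,250),(66,260),(225,225),(225,260),(232,240)]: print(v,uu,W[v,uu].round(4),p[v,uu])
```

```text
2512 ((606.5481567382812, -275.21368408203125), (123.30231475830078, 15.22692584991455), 6.235439777374268) 0.11586737146336284 0.11299202156355223
[ 0.60285596 -0.27598462  0.11288999] 6.499460657581525 -0.05787491831756477 0.06538433265698977 [ 0.60658654 -0.27555961]
((616.9312744140625, -279.938232421875), (245.58143615722656, 118.52287292480469), 8.52917194366455)
70 250 [ 0.524  -0.2877  0.012 ] [249 250 244]
60 250 [ 0.5132 -0.289   0.0047] [116 176 132]
66 260 [ 0.5179 -0.2773  0.0036] [186 212 183]
225 225 [ 0.7127 -0.2983  0.0039] [70 94 71]
225 260 [ 0.6615 -0.2612  0.1107] [102 123  91]
232 240 [ 0.7202 -0.2781  0.0039] [ 99 151 113]
```

```bash
python3 - <<'E'
from h import *
plan(.6313,-.2727,.264,96.4)
E
python3 -m crank '[[[0.6,0.0,-0.006,0.009,0.004],[0.6,0.05,-0.006,0.009,0.004],[0.6,0.1,-0.006,0.009,0.004],[0.6,0.1,-0.006,0.009,0.004]]]'
python3 - <<'E'
from h import *
plan(.6313,-.2727,.264,96.4)
s=arm.observe()
p,d=arm.grab_frame("wrist");cv2.imwrite("pics/w5.png",p[:,:,::-1])
W=cloud("wrist",d,s);np.savez("pics/w5.npz",p=p,W=W)
E
```

```text
t 8.75 pos [ 0.6245 -0.2681  0.3993] jaw yaw 97.09 tilt 0.19 shift mm [135.3  -5.7   6.4] norm [ 0.1691 -0.0072  0.008 ] turn norm 0.0038 rows>= 2.7106669962933054 gap 0.05117387882285156 F [ 0.34  0.52 -0.2 ]
time_s: 9.15
eef_pos: [0.6305, -0.2718, 0.3154]
ee_rot: [-0.039, 0.71, 0.041, 0.702]
force: [-0.6, 0.1, 0.8]
finger_gap: 0.0513
t 9.15 pos [ 0.6305 -0.2718  0.3154] jaw yaw 96.45 tilt 0.62 shift mm [51.4 -1.1  1.2] norm [ 0.0643 -0.0014  0.0015] turn norm 0.0003 rows>= 1.0287780412485736 gap 0.05125326566251134 F [-0.62  0.11  0.76]
```

View pics/w5.png

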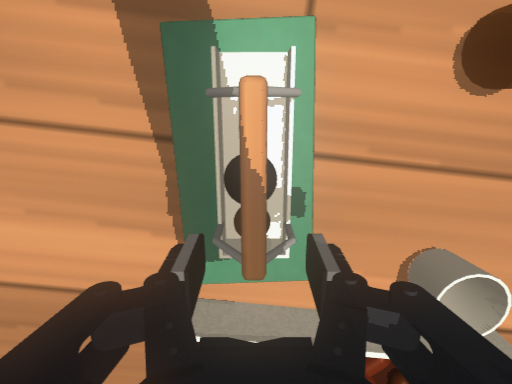

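The bar at x≈253 px is centred between the finger pads. I'll go down, close, and lift gently.

```bash
python3 -m crank '[[[0.6,0.03,-0.001,0.0015,0],[0.6,0.0643,-0.001,0.0015,0],[0.6,0.0643,-0.001,0.0015,0],[0,0.0643,-0.001,0.0015,0],[0,0.0643,-0.001,0.0015,0],[0,0.0643,-0.001,0.0015,0],[0,0.0643,-0.001,0.0015,0],[0,0.0643,-0.001,0.0015,0],[0,0.0643,-0.001,0.0015,0]]]' 100; python3 -m crank '[[[0,-0.005,0,0,0],[0,-0.015,0,0,0],[0,-0.025,0,0,0],[0,-0.03,0,0,0],[0,-0.03,0,0,0]]]'
python3 - <<'E'
from h import *
plan(.6313,-.2727,.264,96.4)
s=arm.observe()
p,d=arm.grab_frame("scene");cv2.imwrite("pics/s6.png",cv2.resize(p[180:384,100:330,::-1],None,fx=3,fy=2.9)[:600])
p,d=arm.grab_frame("top");cv2.imwrite("pics/t6.png",cv2.resize(p[60:240,270:450,::-1],None,fx=3,fy=3))
E
```

```text
time_s: 10.1
eef_pos: [0.6351, -0.2729, 0.2723]
ee_rot: [-0.039, 0.705, 0.039, 0.707]
force: [-1.0, 2.2, 6.7]
finger_gap: 0.0134
time_s: 10.6
eef_pos: [0.6342, -0.2741, 0.2944]
ee_rot: [-0.039, 0.706, 0.039, 0.707]
force: [0.8, -0.6, -2.0]
finger_gap: 0.0129
t 10.6 pos [ 0.6342 -0.2741  0.2944] jaw yaw 96.28 tilt 0.09 shift mm [30.4  1.7 -2.8] norm [ 0.038   0.0021 -0.0035] turn norm -0.0007 rows>= 0.6120287874898594 gap 0.012929070735480445 F [ 0.8  -0.63 -1.96]
```

View pics/s6.png

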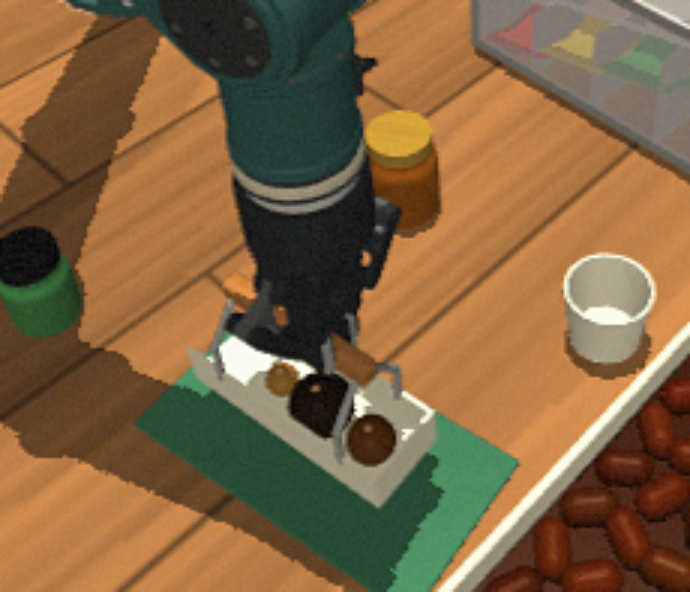

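```bash
python3 -m crank '[[[0,-0.01,0,0,0],[0,-0.03,0,0,0],[0,-0.06,0,0,0],[0,-0.1,0,0,0],[0,-0.14,0,0,0],[0,-0.17,0,0,0],[0,-0.19,0,0,0],[0,-0.205,0,0,0],[0,-0.21,0,0,0],[0,-0.21,0,0,0]]]'
python3 - <<'E'
from h import *
s=arm.observe()
p,d=arm.grab_frame("wrist");cv2.imwrite("pics/w7.png",p[:,:,::-1])
W=cloud("wrist",d,s);np.savez("pics/w7.npz",p=p,W=W)
p,d=arm.grab_frame("scene");cv2.imwrite("pics/s7.png",cv2.resize(p[100:304,100:330,::-1],None,fx=3,fy=2.9)[:600])
plan(.66,.165,.46,88)
E
```

```text
time_s: 11.7
eef_pos: [0.6338, -0.2739, 0.4614]
ee_rot: [-0.039, 0.706, 0.039, 0.706]
force: [-0.3, -0.2, -2.9]
finger_gap: 0.0134
t 11.8 pos [ 0.6335 -0.2741  0.4601] jaw yaw 96.29 tilt 0.14 shift mm [3.000e-01 4.336e+02 7.440e+01] norm [3.00e-04 5.42e-01 9.31e-02] turn norm 0.0461 rows>= 8.798411896823872 gap 0.013016706884692654 F [-0.11 -0.31 -2.99]
```

View pics/w7.png

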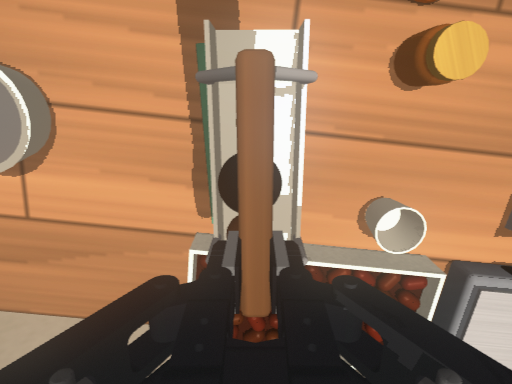

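View pics/s7.png

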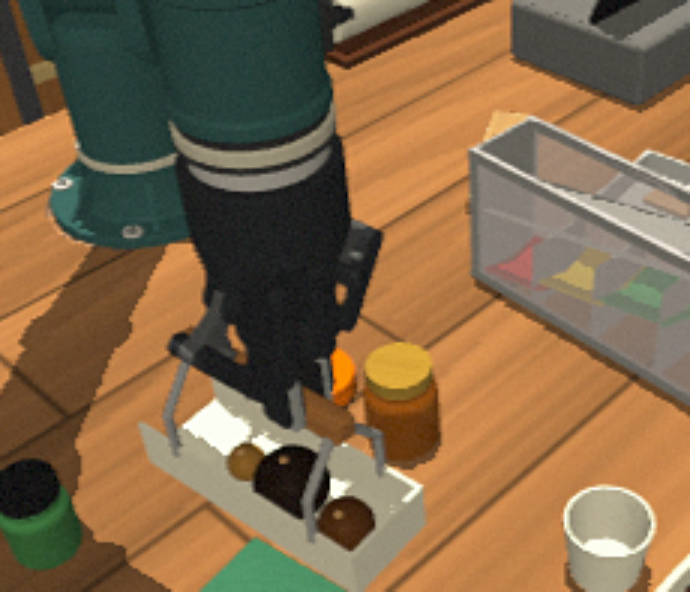

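The scoop is level and still holds all three limes: tan nearest the lip, then black, then brown. The tool can only turn about the vertical, so the tipping has to come from the scoop pivoting about the jaw axis while it's pushed against the grader's end wall. That needs a grip ahead of the scoop's middle, so I'll set it down and grip again nearer the lip.

```bash
python3 -m crank '[[[0,0.03,0,0.01,0],[0,0.08,0,0.01,0],[0,0.13,0,0.01,0],[0,0.18,0,0.01,0],[0,0.21,0,0.01,0],[0,0.225,0,0.01,0],[0,0.234,0,0.01,0],[0,0.236,0,0.01,0],[0,0.236,0,0.01,0]]]'; python3 -m crank '[[[0.6,0,0,0,0],[0.6,0,0,0,0],[0.6,0,0,0,0],[0.6,-0.05,0,0,0],[0.6,-0.08,0,-0.03,0],[0.6,-0.08,0,-0.06,0],[0.6,-0.08,0,-0.08,0],[0.6,-0.08,0,-0.08,0]]]' 100
python3 - <<'E'
from h import *
s=arm.observe()
p,d=arm.grab_frame("wrist");cv2.imwrite("pics/w8.png",p[:,:,::-1])
W=cloud("wrist",d,s);np.savez("pics/w8.npz",p=p,W=W)
plan(.573,-.28,.266,96.3)
z=W[...,2]
hsv=cv2.cvtColor(p,cv2.COLOR_RGB2HSV)
m=(z>.103)&(z<.125)&(hsv[...,1]>100);m[:, :220]=0;m[:,290:]=0
P=W[m];c=P.mean(0);u=np.linalg.svd(P[:,:2]-c[:2],full_matrices=False)[2][0];u*=np.sign(u[0]);t=(P[:,:2]-c[:2])@u;print(m.sum(),c,np.degrees(np.arctan2(u[1],u[0])),t.min(),t.max(),c[:2]+u*(t.min()+t.max())/2)
E
```

```text
time_s: 12.7
eef_pos: [0.6426, -0.2728, 0.2731]
ee_rot: [-0.039, 0.705, 0.039, 0.707]
force: [0.1, 0.8, -2.1]
finger_gap: 0.0134
time_s: 13.5
eef_pos: [0.5763, -0.2809, 0.337]
ee_rot: [-0.039, 0.707, 0.038, 0.705]
force: [0.2, -0.1, -0.6]
finger_gap: 0.051
t 13.55 pos [ 0.5777 -0.2806  0.3371] jaw yaw 96.24 tilt 0.06 shift mm [71.1  1.2 -4.6] norm [ 0.0889  0.0015 -0.0057] turn norm -0.0003 rows>= 1.4255733834072166 gap 0.050757224874296084 F [-0.21  0.18  0.45]
3312 [ 0.60763958 -0.27623728  0.11287389] 6.509896311836595 -0.05655328576388322 0.06868539400467105 [ 0.61366652 -0.27554954]
```

View pics/w8.png

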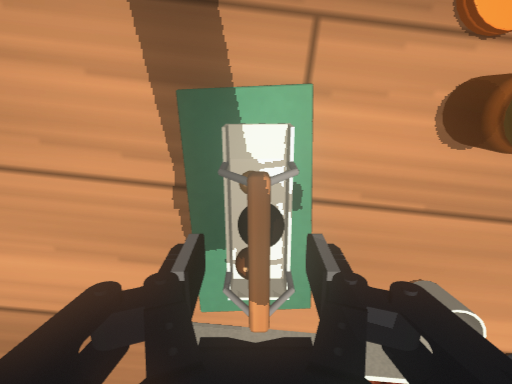

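```bash
python3 -m crank '[[[0.6,0.04,0.0027,0,0],[0.6,0.08,0.0027,0,0],[0.6,0.094,0.0027,0,0],[0.6,0.094,0.0027,0,0],[0,0.094,0.0027,0,0],[0,0.094,0.0027,0,0],[0,0.094,0.0027,0,0],[0,0.094,0.0027,0,0],[0,0.094,0.0027,0,0],[0,0.094,0.0027,0,0]]]' 100; python3 -m crank '[[[0,-0.01,0,0,0],[0,-0.03,0,0,0],[0,-0.06,0,0,0],[0,-0.1,0,0,0],[0,-0.14,0,0,0],[0,-0.18,0,0,0],[0,-0.21,0,0,0],[0,-0.23,0,0,0],[0,-0.245,0,0,0],[0,-0.255,0,0,0],[0,-0.255,0,0,0]]]'
python3 - <<'E'
from h import *
s=arm.observe()
p,d=arm.grab_frame("wrist");cv2.imwrite("pics/w9.png",p[:,:,::-1])
W=cloud("wrist",d,s);np.savez("pics/w9.npz",p=p,W=W)
p,d=arm.grab_frame("scene");cv2.imwrite("pics/s9.png",cv2.resize(p[100:304,100:330,::-1],None,fx=3,fy=2.9)[:600])
plan(.66,.165,.46,88)
E
```

```text
time_s: 14.55
eef_pos: [0.579, -0.2782, 0.2633]
ee_rot: [-0.039, 0.705, 0.038, 0.707]
force: [0.2, -0.9, 5.6]
finger_gap: 0.0142
time_s: 15.65
eef_pos: [0.5781, -0.2779, 0.466]
ee_rot: [-0.039, 0.706, 0.039, 0.706]
force: [0.7, 0.3, -2.7]
finger_gap: 0.0141
t 15.75 pos [ 0.5777 -0.278   0.4645] jaw yaw 96.3 tilt 0.11 shift mm [  4.6 431.3 130.4] norm [0.0057 0.5391 0.163 ] turn norm 0.0461 rows>= 9.011719955311449 gap 0.013870856544487303 F [-1.14  0.07 -3.16]
```

View pics/w9.png

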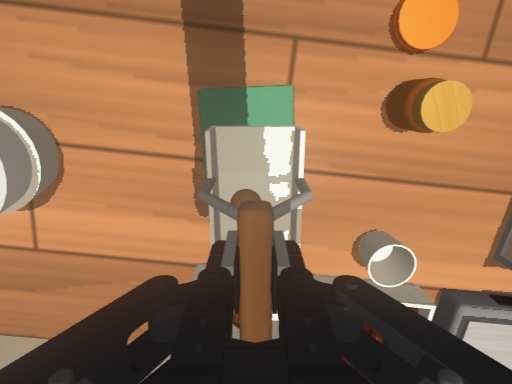

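View pics/s9.png

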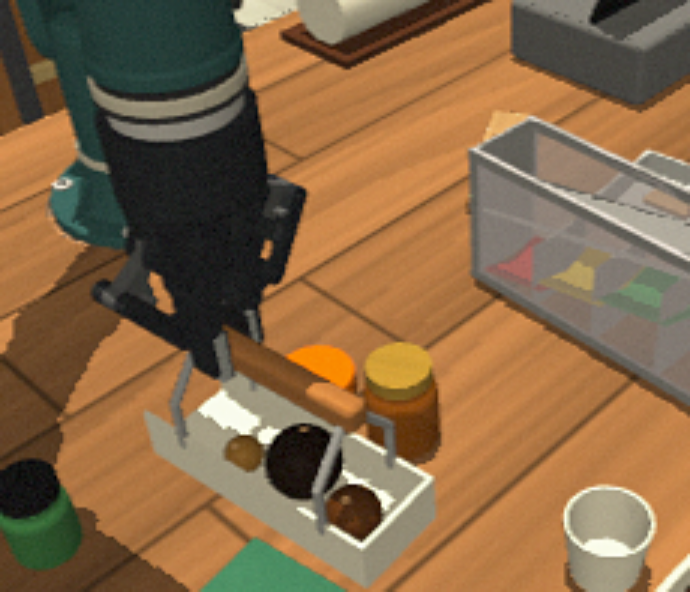

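Run:
```python
from h import *
f=np.load("pics/w9.npz");W=f["W"];p=f["p"]
for v,u in [(130,225),(130,250),(130,280),(140,250),(160,250),(180,250),(210,257),(225,257),(250,257),(300,257),(330,257),(130,213),(180,213),(220,213),(130,298)]: print(v,u,W[v,u].round(4))
plan(.680,.1635,.464,88)
```

```text
130 225 [ 0.5301 -0.3054  0.2168]
130 250 [ 0.5282 -0.2878  0.2159]
130 280 [ 0.5259 -0.2668  0.2161]
140 250 [ 0.5353 -0.2871  0.2156]
160 250 [ 0.5507 -0.2856  0.2108]
180 250 [ 0.5664 -0.2839  0.2098]
210 257 [ 0.5508 -0.2809  0.3135]
225 257 [ 0.5561 -0.2803  0.317 ]
250 257 [ 0.5682 -0.279   0.3162]
300 257 [ 0.5938 -0.2761  0.3159]
330 257 [ 0.6107 -0.2742  0.3156]
130 213 [ 0.5296 -0.3123  0.2283]
180 213 [ 0.5591 -0.308   0.2458]
220 213 [ 0.5869 -0.3061  0.2456]
130 298 [ 0.523  -0.2565  0.232 ]
t 15.75 pos [ 0.5777 -0.278   0.4645] jaw yaw 96.3 tilt 0.11 shift mm [  0.5 427.6 150.1] norm [0.0007 0.5345 0.1876] turn norm 0.0461 rows>= 9.063633530690844 gap 0.013870856544487303 F [-1.14  0.07 -3.16]
```

```bash
python3 -m crank '[[[0,0,0.015,0.005,0.0],[0,0,0.05,0.018,0.004],[0,0,0.1,0.035,0.009],[0,0,0.155,0.055,0.014],[0,0,0.21,0.075,0.019],[0,0,0.265,0.095,0.024],[0,0,0.32,0.115,0.029],[0,0,0.375,0.135,0.034],[0,0,0.43,0.152,0.038],[0,0,0.475,0.168,0.042],[0,0,0.51,0.18,0.045],[0,0,0.527,0.186,0.046]]]'
python3 - <<'E'
from h import *
plan(.680,.1635,.464,88)
E
```

```text
time_s: 16.95
eef_pos: [0.6785, 0.1628, 0.465]
ee_rot: [0.011, 0.708, -0.009, 0.706]
force: [-1.1, -0.3, -3.1]
finger_gap: 0.0141
t 16.95 pos [0.6785 0.1628 0.465 ] jaw yaw 88.36 tilt 0.21 shift mm [1.  0.7 1.4] norm [0.0012 0.0009 0.0018] turn norm 0.002 rows>= 0.04213415462430207 gap 0.01409310895131406 F [-1.05 -0.27 -3.1 ]
```

Run:
```python
from h import *
s=arm.observe()
p,d=arm.grab_frame("wrist");cv2.imwrite("pics/w10.png",p[:,:,::-1])
W=cloud("wrist",d,s);np.savez("pics/w10.npz",p=p,W=W)
p,d=arm.grab_frame("scene");cv2.imwrite("pics/s10.png",cv2.resize(p[60:264,220:450,::-1],None,fx=3,fy=2.9)[:600])
plan(.680,.1635,.464,88)
```

```text
t 17.05 pos [0.6789 0.1609 0.465 ] jaw yaw 88.31 tilt 0.13 shift mm [1.  2.6 1. ] norm [0.0013 0.0033 0.0013] turn norm 0.0017 rows>= 0.06069017408981724 gap 0.014203608889772484 F [-0.46 -0.29 -2.35]
```

View pics/w10.png

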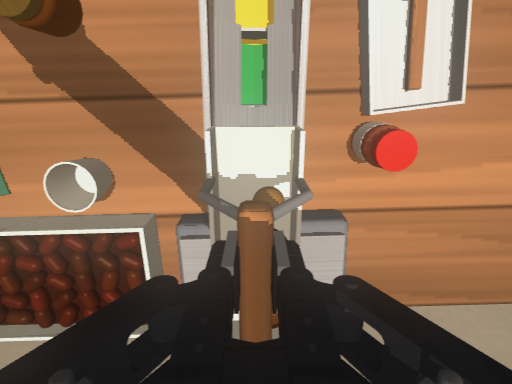

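View pics/s10.png

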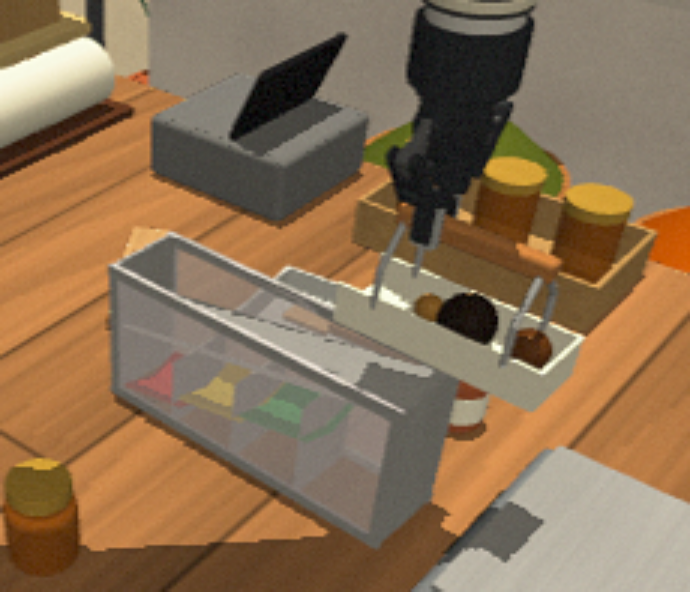

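Run:
```python
from h import *
f=np.load("pics/w10.npz");W=f["W"];p=f["p"]
for v in (20,50,80,110):
    r=W[v,190:320];k=abs(r[:,2]-.16)<.004;print(v,r[k].round(4)[[0,len(r[k])//2-1,len(r[k])//2,-1]][:, :2].tolist() if k.sum()>1 else k.sum())
for v in (128,135,145,165,180):
    r=W[v,195:315];k=(r[:,2]>.2);print("scoop",v,r[k][[0,-1]].round(4).tolist(), W[v,255].round(4))
```

```text
20 [[0.545, 0.1228], [0.545, 0.1283], [0.5472, 0.2045], [0.5474, 0.2101]]
50 [[0.567, 0.1218], [0.5672, 0.1276], [0.5691, 0.2035], [0.5693, 0.2092]]
80 [[0.5902, 0.1209], [0.5904, 0.1268], [0.5926, 0.2025], [0.5928, 0.2084]]
110 [[0.6148, 0.1205], [0.6172, 0.2018], [0.6172, 0.2023], [0.6172, 0.2072]]
scoop 128 [[0.624, 0.1337, 0.2274], [0.6255, 0.1948, 0.2292]] [0.6261 0.1644 0.2147]
scoop 135 [[0.6267, 0.1333, 0.2432], [0.6284, 0.1952, 0.2434]] [0.6312 0.1642 0.2133]
scoop 145 [[0.6328, 0.1336, 0.2441], [0.6346, 0.1947, 0.2435]] [0.6385 0.164  0.2121]
scoop 165 [[0.6045, 0.1642, 0.4346], [0.6475, 0.1943, 0.2432]] [0.6534 0.1636 0.2118]
scoop 180 [[0.6546, 0.1323, 0.2468], [0.6562, 0.1945, 0.2473]] [0.6655 0.1633 0.2098]
```

Run:
```python
from h import *
f=np.load("pics/w1.npz");W=f["W"];z=W[...,2]
for v in (150,165,180,195,210):
    r=W[v,360:420];k=abs(r[:,2]-.16)<.004;print(v,r[k].round(4)[[0,-1]].tolist())
b=.054
def T(x,zz,t): c,s=np.cos(t),np.sin(t); return np.array([x*c-zz*s,x*s+zz*c])
W0=np.array([.157,.160])
for t,a in [(0,.024),(5,.023),(10,.021),(15,.018),(20,.015),(25,.011),(30,.008)]:
    t=np.radians(t);G=W0-T(a,-.1,t);L=G+T(-b,-.09,t);print(np.degrees(t).round(),"G",(G*1000).round(1),"lip",(L*1000).round(1),"Vlim",119+.194*L[0]*1000,"TCP",.5451+G[0]*.9994,G[1]+.1575)
for t in (30,35,40,45):
    t=np.radians(t);G=np.array([.098,.138])-T(-b,-.09,t);print(t,G*1000,"TCP",.5451+G[0]*.9994,G[1]+.1575)
plan(.678,.1615,.4195,88)
```

```text
150 [[0.7056, 0.1867, 0.1565], [0.7086, 0.1877, 0.1613]]
165 [[0.7052, 0.1755, 0.1587], [0.7091, 0.176, 0.1601]]
180 [[0.7049, 0.1632, 0.1574], [0.7083, 0.1641, 0.1602]]
195 [[0.7045, 0.1504, 0.1562], [0.7084, 0.1518, 0.1599]]
210 [[0.7042, 0.1376, 0.1566], [0.7068, 0.1397, 0.1615]]
0.0 G [133. 260.] lip [ 79. 170.] Vlim 134.326 TCP 0.6780202 0.4175
5.0 G [125.4 257.6] lip [ 79.4 163.3] Vlim 134.40776145897505 TCP 0.6703967245005226 0.4151148877259784
10.0 G [119.  254.8] lip [ 81.4 156.8] Vlim 134.79216972899854 TCP 0.6639828468883986 0.41233416357021524
15.0 G [113.7 251.9] lip [ 84.9 151. ] Vlim 135.4638391108954 TCP 0.6587631917581748 0.4094338398170615
20.0 G [108.7 248.8] lip [ 88.7 145.8] Vlim 136.21575550010803 TCP 0.6537373747978311 0.40633895992870583
25.0 G [104.8 246. ] lip [ 93.9 141.6] Vlim 137.2095793776909 TCP 0.6498059268956258 0.40348197782451733
30.0 G [100.1 242.6] lip [ 98.3 137.7] Vlim 138.07144644328076 TCP 0.6451117536916626 0.40010254037844384
0.5235987755982988 [ 99.7653718  242.94228634] TCP 0.6448055125812772 0.40044228634059953
0.6108652381980153 [ 90.61233112 242.69681155] TCP 0.6356579637213394 0.4001968115489658
0.6981317007977318 [ 81.51551506 241.6545308 ] TCP 0.6265666057476024 0.39915453080378116
0.7853981633974483 [ 72.54415588 239.82337649] TCP 0.6176006293837579 0.39732337649086286
t 17.05 pos [0.6789 0.1609 0.465 ] jaw yaw 88.31 tilt 0.13 shift mm [45.5  0.5 -0.8] norm [ 0.0569  0.0006 -0.001 ] turn norm 0.0017 rows>= 0.911107346049889 gap 0.014203608889772484 F [-0.46 -0.29 -2.35]
```

```bash
python3 -m crank '[[[0,0.015,0,0,0],[0,0.03,0,0,0],[0,0.045,0,0,0],[0,0.053,0,0,0.001],[0,0.056,0,0,0.001],[0,0.056,0,0,0.001]]]'; python3 -m crank '[[[0,0.002,-0.001,0,0],[0,0.004,-0.001,0,0],[0,0.004,-0.001,0,0]]]' 20
python3 - <<'E'
from h import *
plan(.678,.1615,.4175,88)
p,d=arm.grab_frame("scene");cv2.imwrite("pics/s11.png",cv2.resize(p[60:264,220:450,::-1],None,fx=3,fy=2.9)[:600])
E
```

```text
time_s: 17.65
eef_pos: [0.6798, 0.157, 0.4204]
ee_rot: [0.014, 0.707, -0.014, 0.707]
force: [-0.9, -0.1, -2.8]
finger_gap: 0.0142
time_s: 17.95
eef_pos: [0.6798, 0.1572, 0.4194]
ee_rot: [0.013, 0.706, -0.013, 0.708]
force: [-2.8, -1.2, 5.7]
finger_gap: 0.0134
t 17.95 pos [0.6798 0.1572 0.4194] jaw yaw 87.84 tilt 0.1 shift mm [ 1.9  4.2 -2. ] norm [ 0.0023  0.0053 -0.0025] turn norm -0.0009 rows>= 0.10036506741784049 gap 0.013447678037742617 F [-2.85 -1.16  5.68]
```

View pics/s11.png

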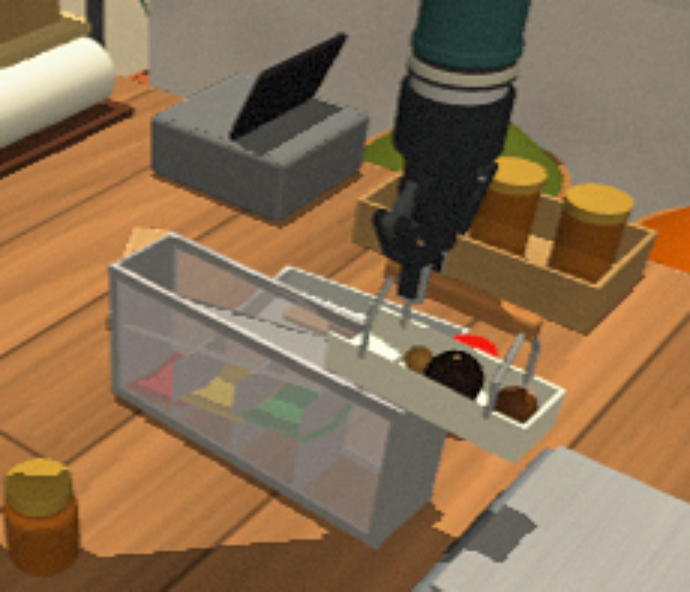

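```bash
python3 -m crank '[[[0,0.002,0.003,-0.002,0],[0,0.004,0.004,-0.005,0],[0,0.006,0.004,-0.008,0],[0,0.008,0.004,-0.012,0],[0,0.010,0.004,-0.016,0],[0,0.012,0.004,-0.019,0]]]' 20
python3 - <<'E'
from h import *
plan(.678,.1615,.4175,88)
p,d=arm.grab_frame("scene");cv2.imwrite("pics/s12.png",cv2.resize(p[60:264,220:450,::-1],None,fx=3,fy=2.9)[:600])
E
```

```text
time_s: 18.6
eef_pos: [0.6697, 0.1593, 0.4171]
ee_rot: [0.014, 0.7, -0.015, 0.714]
force: [1.8, -8.4, 27.6]
finger_gap: 0.0138
t 18.6 pos [0.6697 0.1593 0.4171] jaw yaw 87.59 tilt 1.16 shift mm [-0.2  2.6  8.2] norm [-0.0002  0.0032  0.0103] turn norm -0.0023 rows>= 0.17220383623643568 gap 0.01383744449052276 F [ 1.77 -8.44 27.61]
```

View pics/s12.png

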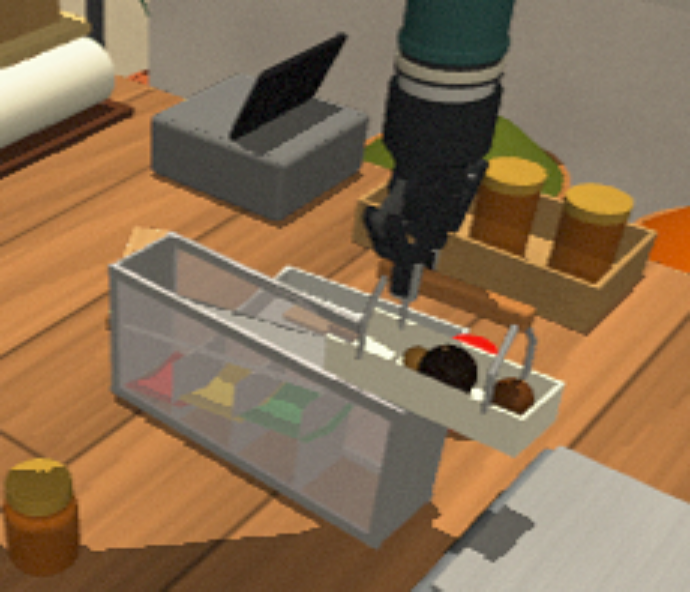

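```bash
cat >> h.py <<'E'
def pitch(tag):
    s=arm.observe();p,d=arm.grab_frame("wrist");W=cloud("wrist",d,s)
    cv2.imwrite(f"pics/{tag}.png",p[:,:,::-1]);np.savez(f"pics/{tag}.npz",p=p,W=W)
    hsv=cv2.cvtColor(p,cv2.COLOR_RGB2HSV)
    # bar top points in tool frame strip between fingers
    M=R.from_quat(s["ee_rot"]).as_matrix();Q=(W-s["eef_pos"])@M
    m=(abs(Q[...,1])<.006)&(Q[...,0]>.10)&(Q[...,0]<.24)&(Q[...,2]>-.07)&(Q[...,2]<.1)&(hsv[...,1]>90)
    P=Q[m]
    if len(P)>20:
        for _ in range(3):
            k=np.polyfit(P[:,2],P[:,0],1);r=P[:,0]-np.polyval(k,P[:,2]);P=P[abs(r)<max(.002,1.5*r.std())]
        print("bar pts",len(P),"lip-down deg vs tool",np.degrees(np.arctan(-k[0])).round(1),"zrange",P[:,2].min().round(3),P[:,2].max().round(3),"depth at grip",np.polyval(k,0).round(4))
    print("t",s["time_s"],"pos",s["eef_pos"].round(4),"F",s["force"].round(1))
E
python3 - <<'E'
from h import *
pitch("w12")
E
```

```text
bar pts 3489 lip-down deg vs tool 3.2 zrange -0.028 0.038 depth at grip 0.1499
t 18.65 pos [0.669  0.1594 0.4169] F [-0.5 -8.1 26.5]
```

View pics/w12.png

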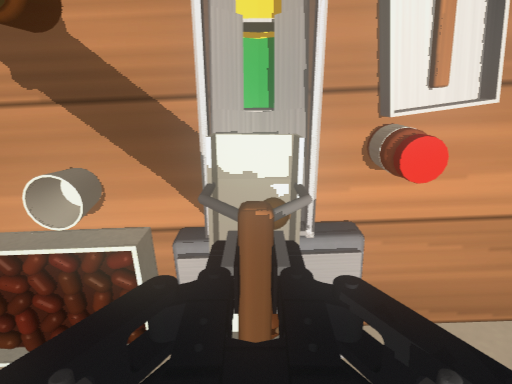

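```bash
python3 -m crank '[[[0,0.003,0.003,0,0],[0,0.006,0.004,-0.001,0],[0,0.009,0.005,-0.002,0],[0,0.012,0.005,-0.003,0],[0,0.012,0.005,-0.004,0]]]' 20
python3 - <<'E'
from h import *
pitch("w13")
E
```

```text
time_s: 19.2
eef_pos: [0.6659, 0.1632, 0.4154]
ee_rot: [0.012, 0.699, -0.019, 0.714]
force: [-12.9, -18.7, 60.9]
finger_gap: 0.0141
bar pts 3501 lip-down deg vs tool 5.0 zrange -0.028 0.037 depth at grip 0.1494
t 19.2 pos [0.6659 0.1632 0.4154] F [-12.9 -18.7  60.9]
```

Run:
```python
from h import *
s=arm.observe();print(s["ft_torque"],s["force"],s["finger_gap"])
p,d=arm.grab_frame("scene");cv2.imwrite("pics/s13.png",cv2.resize(p[90:230,250:430,::-1],None,fx=4,fy=4))
```

```text
[-4.3365104   1.5725035  -0.41237091] [-12.70134589 -17.07684927  61.35465009] 0.014261222313328948
```

View pics/s13.png

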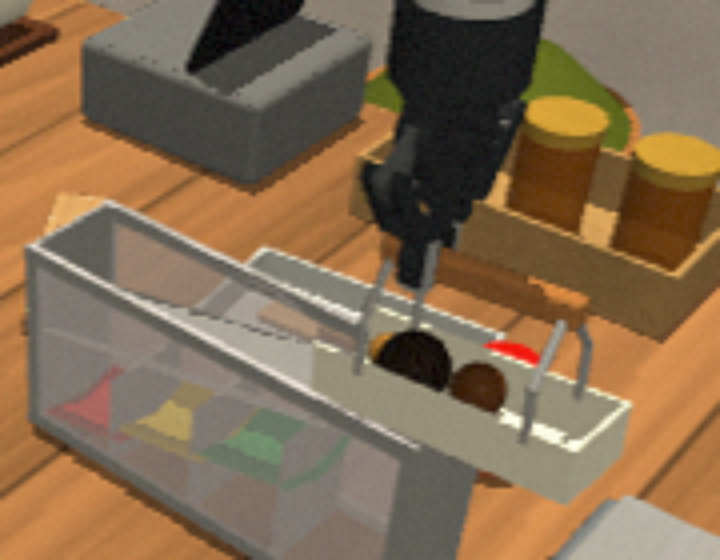

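View pics/w13.png

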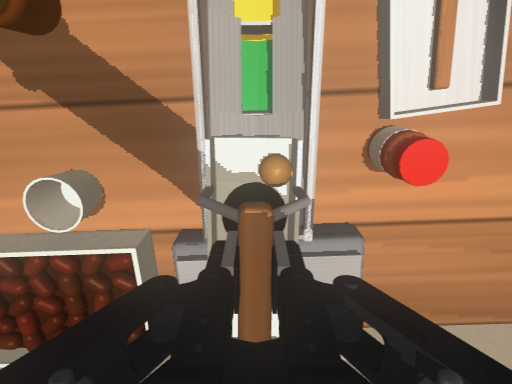

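```bash
python3 -m crank '[[[0,0,-0.002,-0.003,0],[0,0,-0.003,-0.006,0],[0,0,-0.003,-0.009,0],[0,0,-0.003,-0.012,0]]]' 20
python3 - <<'E'
from h import *
pitch("w14")
s=arm.observe();print(s["ft_torque"])
E
```

```text
time_s: 19.7
eef_pos: [0.6558, 0.1616, 0.4099]
ee_rot: [0.013, 0.7, -0.017, 0.714]
force: [-5.9, -11.0, 37.6]
finger_gap: 0.0144
bar pts 3575 lip-down deg vs tool 11.0 zrange -0.028 0.032 depth at grip 0.1482
t 19.7 pos [0.6558 0.1616 0.4099] F [ -5.9 -11.   37.6]
[-2.33728856  0.92831326 -0.31643159]
```

View pics/w14.png

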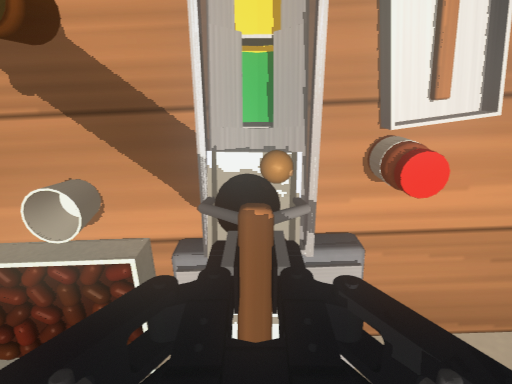

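```bash
python3 -m crank '[[[0,0.003,0,-0.002,0],[0,0.006,0,-0.004,0],[0,0.008,0,-0.006,0],[0,0.009,0,-0.009,0]]]' 20
python3 - <<'E'
from h import *
pitch("w15")
s=arm.observe();print(s["ft_torque"])
E
```

```text
time_s: 20.15
eef_pos: [0.6458, 0.1634, 0.4016]
ee_rot: [0.013, 0.703, -0.016, 0.711]
force: [-12.7, -10.6, 41.9]
finger_gap: 0.0144
bar pts 3666 lip-down deg vs tool 18.8 zrange -0.028 0.028 depth at grip 0.1464
t 20.15 pos [0.6458 0.1634 0.4016] F [-12.7 -10.6  41.9]
[-2.47925313  1.43801822 -0.60153042]
```

View pics/w15.png

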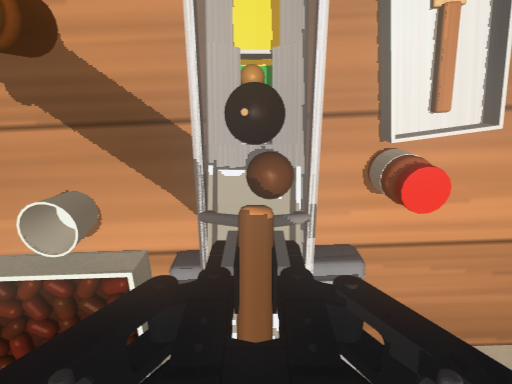

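```bash
python3 -m crank '[[[0,0,0,0,0],[0,0,0,0,0],[0,0,0,0,0],[0,0,0,0,0],[0,0,0,0,0],[0,0,0,0,0]]]' 20
python3 - <<'E'
from h import *
pitch("w16")
E
```

```text
time_s: 20.8
eef_pos: [0.6459, 0.1634, 0.4017]
ee_rot: [0.013, 0.703, -0.016, 0.71]
force: [-13.5, -10.8, 42.8]
finger_gap: 0.014
bar pts 3675 lip-down deg vs tool 18.6 zrange -0.027 0.028 depth at grip 0.1464
t 20.8 pos [0.6459 0.1634 0.4017] F [-13.5 -10.8  42.8]
```

View pics/w16.png

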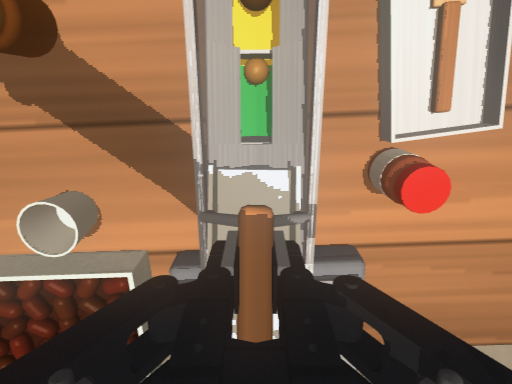

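The scoop is empty. The small lime sits at (256,70) px over the green pocket, and another lime is at the top edge over yellow. I'll confirm with the fixed cameras.

Run:
```python
from h import *
p,d=arm.grab_frame("top");a=cv2.resize(p[80:240,150:240,::-1],None,fx=3.6,fy=3.6)
p,d=arm.grab_frame("scene");b=cv2.resize(p[130:250,240:380,::-1],None,fx=3,fy=3)
o=np.zeros((580,800,3),np.uint8);o[:a.shape[0],:a.shape[1]]=a;o[:b.shape[0],340:340+b.shape[1]]=b;cv2.imwrite("pics/c16.png",o)
```

```text
(no output)
```

View pics/c16.png

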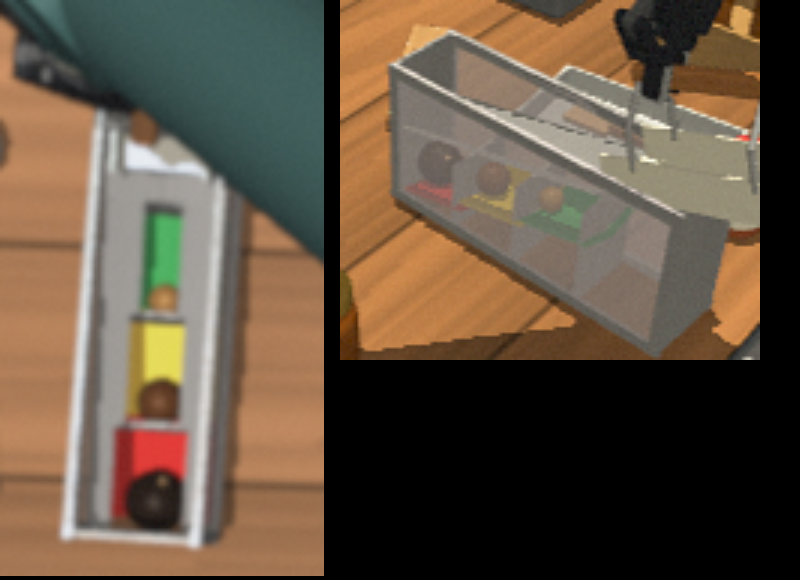

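All three limes are in their own pockets: tan in green, brown in yellow, black in red. Now I'll tighten the grip, lift, and carry the scoop back to the mat.

```bash
python3 -m crank '[[[0,-0.01,0,0,0],[0,-0.03,0,0,0],[0,-0.06,0,0,0],[0,-0.09,0,0,0],[0,-0.1,0,0,0],[0,-0.1,0,0,0]]]' 80
python3 - <<'E'
from h import *
plan(.5775,-.278,.475,98.5)
pitch("w17")
E
```

```text
time_s: 21.55
eef_pos: [0.6448, 0.1633, 0.4721]
ee_rot: [0.014, 0.706, -0.013, 0.708]
force: [-0.6, 0.6, -1.4]
finger_gap: 0.0139
t 21.55 pos [0.6448 0.1633 0.4721] jaw yaw 87.85 tilt 0.13 shift mm [  -3.6 -443.6  -50.7] norm [-0.0045 -0.5544 -0.0634] turn norm -0.0592 rows>= 8.92921643100008 gap 0.013889652420457975 F [-0.64  0.61 -1.36]
bar pts 3657 lip-down deg vs tool 17.2 zrange -0.028 0.029 depth at grip 0.1467
t 21.55 pos [0.6448 0.1633 0.4721] F [-0.6  0.6 -1.4]
```

View pics/w17.png

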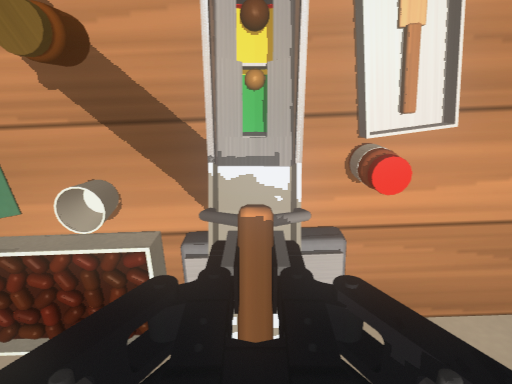

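```bash
python3 - <<'E'
from h import *
plan(.559,-.288,.475,98.7)
E
python3 -m crank '[[[0,0,-0.03,-0.005,-0.005],[0,0,-0.08,-0.015,-0.01],[0,0,-0.14,-0.025,-0.015],[0,0,-0.2,-0.035,-0.02],[0,0,-0.26,-0.045,-0.03],[0,0,-0.32,-0.055,-0.04],[0,0,-0.38,-0.065,-0.045],[0,0,-0.44,-0.075,-0.05],[0,0,-0.5,-0.082,-0.055],[0,0,-0.55,-0.084,-0.06],[0,0,-0.567,-0.086,-0.06],[0,0,-0.567,-0.086,-0.06]]]' 80
python3 - <<'E'
from h import *
plan(.559,-.288,.285,98.7)
E
```

```text
t 21.6 pos [0.6446 0.1628 0.4706] jaw yaw 87.85 tilt 0.02 shift mm [  -4.3 -453.7  -68.6] norm [-0.0054 -0.5671 -0.0857] turn norm -0.0603 rows>= 9.177894376467965 gap 0.014206667487570181 F [-0.56  0.54 -1.36]
time_s: 22.8
eef_pos: [0.5576, -0.2915, 0.4687]
ee_rot: [-0.051, 0.706, 0.051, 0.704]
force: [-0.1, 0.4, -1.6]
finger_gap: 0.0136
t 22.8 pos [ 0.5576 -0.2915  0.4687] jaw yaw 98.28 tilt 0.21 shift mm [183.7   3.    2.6] norm [0.2296 0.0038 0.0032] turn norm -0.0023 rows>= 3.6744540083665234 gap 0.013589158641206439 F [-0.12  0.41 -1.6 ]
```

```bash
python3 -m crank '[[[0,0.05,0.0038,0.003,-0.002],[0,0.11,0.0038,0.003,-0.002],[0,0.17,0.0038,0.003,-0.002],[0,0.21,0.0038,0.003,-0.002],[0,0.228,0.0038,0.003,-0.002],[0,0.228,0.0038,0.003,-0.002]]]' 80; python3 -m crank '[[[0,0.005,0,0,0],[0,0.01,0,0,0],[0,0.015,0,0,0],[0,0.02,0,0.001,0],[0,0.022,0,0.003,0],[0,0.022,0,0.003,0]]]' 20
python3 - <<'E'
from h import *
pitch("w18")
p,d=arm.grab_frame("scene");cv2.imwrite("pics/s18.png",cv2.resize(p[230:384,120:300,::-1],None,fx=3.8,fy=3.8))
E
```

```text
time_s: 23.4
eef_pos: [0.5604, -0.2823, 0.2869]
ee_rot: [-0.055, 0.706, 0.058, 0.704]
force: [0.1, -0.6, -1.6]
finger_gap: 0.0143
time_s: 24.0
eef_pos: [0.5632, -0.2842, 0.271]
ee_rot: [-0.055, 0.705, 0.055, 0.705]
force: [0.1, 1.3, -1.9]
finger_gap: 0.0141
bar pts 3581 lip-down deg vs tool 17.1 zrange -0.028 0.029 depth at grip 0.1466
t 24.0 pos [ 0.5632 -0.2842  0.271 ] F [ 0.1  1.3 -1.9]
```

View pics/s18.png

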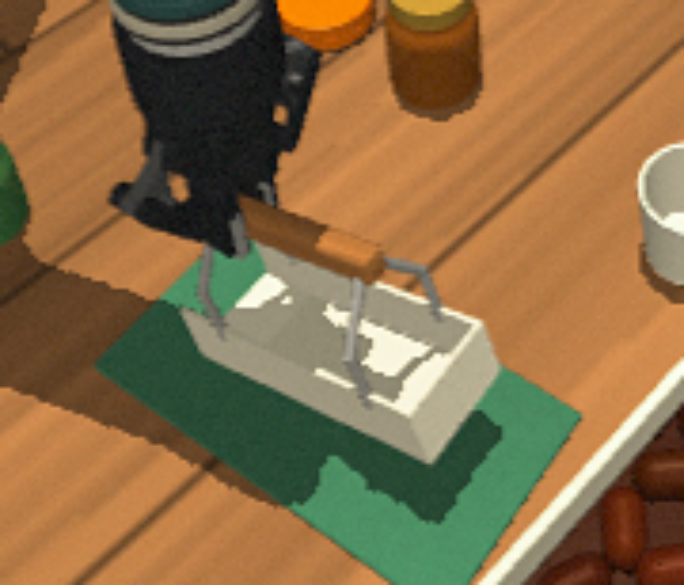

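```bash
python3 -m crank '[[[0,0.004,0,0,0],[0,0.007,0,0.003,0],[0,0.009,0,0.007,0],[0,0.011,0,0.012,0],[0,0.013,0,0.017,0],[0,0.014,0,0.022,0],[0,0.015,0,0.027,0]]]' 20
python3 - <<'E'
from h import *
pitch("w19")
p,d=arm.grab_frame("scene");cv2.imwrite("pics/s19.png",cv2.resize(p[230:384,120:300,::-1],None,fx=3.8,fy=3.8))
E
```

```text
time_s: 24.8
eef_pos: [0.5862, -0.2806, 0.2628]
ee_rot: [-0.057, 0.704, 0.054, 0.706]
force: [-2.0, -0.0, 13.5]
finger_gap: 0.0139
bar pts 3636 lip-down deg vs tool 5.5 zrange -0.029 0.034 depth at grip 0.1456
t 24.8 pos [ 0.5862 -0.2806  0.2628] F [-2.  -0.  13.5]
```

View pics/s19.png

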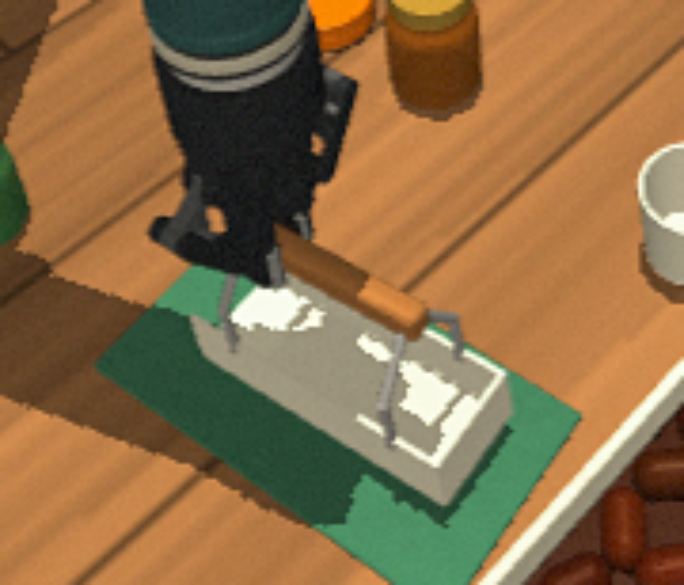

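```bash
python3 -m crank '[[[0,0.003,0,0.004,0],[0,0.006,0,0.007,0],[0,0.008,0,0.009,0],[0,0.009,0,0.01,0]]]' 20
python3 - <<'E'
from h import *
pitch("w20")
E
```

```text
time_s: 25.3
eef_pos: [0.5955, -0.279, 0.2583]
ee_rot: [-0.057, 0.703, 0.054, 0.707]
force: [-4.8, -1.1, 31.9]
finger_gap: 0.0144
bar pts 3564 lip-down deg vs tool 0.1 zrange -0.029 0.035 depth at grip 0.1452
t 25.3 pos [ 0.5955 -0.279   0.2583] F [-4.8 -1.1 31.9]
```

```bash
python3 -m crank '[[[0,-0.008,0,0,0],[0,-0.018,0,0,0],[0,-0.022,-0.006,-0.008,0],[0,-0.022,-0.006,-0.014,0],[0,-0.022,-0.006,-0.014,0],[0,-0.014,-0.006,-0.014,0],[0,-0.007,-0.006,-0.014,0],[0,-0.004,-0.006,-0.014,0]]]' 60
python3 - <<'E'
from h import *
pitch("w21")
E
```

```text
time_s: 26.15
eef_pos: [0.5843, -0.2852, 0.2583]
ee_rot: [-0.056, 0.704, 0.055, 0.706]
force: [-3.1, 0.5, 28.9]
finger_gap: 0.0143
bar pts 3564 lip-down deg vs tool 0.3 zrange -0.03 0.035 depth at grip 0.1452
t 26.15 pos [ 0.5843 -0.2852  0.2583] F [-3.1  0.5 28.9]
```

Level and centred. I'll ease off the pressure, release, and back away upward.

```bash
python3 -m crank '[[[0,-0.004,0,0,0],[0,-0.006,0,0,0],[0.25,-0.006,0,0,0],[0.6,-0.006,0,0,0],[0.6,-0.006,0,0,0],[0.6,-0.006,0,0,0],[0.6,-0.006,0,0,0],[0.6,-0.03,0,0,0],[0.6,-0.07,0,0,0],[0.6,-0.12,0,0,0],[0.6,-0.17,0,0,0],[0.6,-0.2,0,0,0]]]' 20; python3 -m crank '[[[0.6,-0.02,0,-0.05,0],[0.6,-0.02,0,-0.1,0],[0.6,-0.02,0,-0.1,0],[0.6,-0.02,0,-0.1,0]]]'
python3 - <<'E'
from h import *
s=arm.observe();print(s["eef_pos"],s["force"],s["finger_gap"])
p,d=arm.grab_frame("wrist");W=cloud("wrist",d,s);cv2.imwrite("pics/w22.png",p[:,:,::-1]);np.savez("pics/w22.npz",p=p,W=W)
p,d=arm.grab_frame("scene");cv2.imwrite("pics/s22.png",p[:,:,::-1])
p,d=arm.grab_frame("top");cv2.imwrite("pics/t22.png",p[:,:,::-1]);np.savez("pics/top22.npz",p=p,d=d)
E
```

```text
time_s: 27.4
eef_pos: [0.5829, -0.2852, 0.4202]
ee_rot: [-0.056, 0.703, 0.055, 0.707]
force: [0.7, -0.9, 0.4]
finger_gap: 0.0513
time_s: 27.8
eef_pos: [0.5022, -0.2987, 0.4323]
ee_rot: [-0.056, 0.705, 0.054, 0.705]
force: [0.9, -0.7, -1.0]
finger_gap: 0.0511
[ 0.50222257 -0.29874593  0.43230662] [ 0.87393371 -0.73070057 -0.95523119] 0.051050656378242944
```

View pics/w22.png

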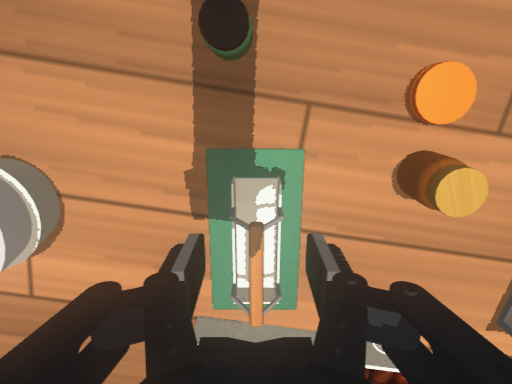

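View pics/s22.png

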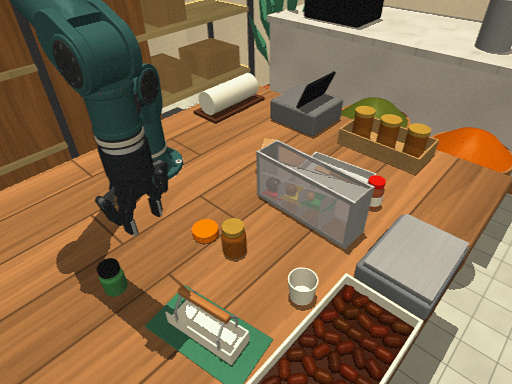

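View pics/t22.png

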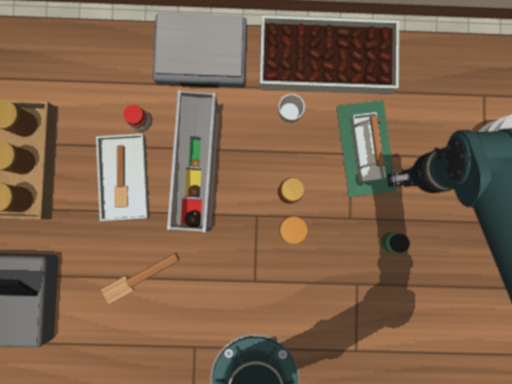

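Run:
```python
from h import *
f=np.load("pics/w22.npz");W=f["W"];p=f["p"];z=W[...,2]
hsv=cv2.cvtColor(p,cv2.COLOR_RGB2HSV)
m=(z>.1)&(z<.125)&(hsv[...,1]>100);m[:, :235]=0;m[:,275:]=0;m[:215]=0;m[330:]=0
P=W[m];c=P.mean(0);u=np.linalg.svd(P[:,:2]-c[:2],full_matrices=False)[2][0];u*=np.sign(u[0]);t=(P[:,:2]-c[:2])@u
print("bar ctr",(c[:2]+u*(t.min()+t.max())/2).round(4),"yaw",np.degrees(np.arctan2(u[1],u[0])).round(1),"top z",np.median(P[:,2]).round(4),"pitch deg",np.degrees(np.polyfit(t,P[:,2],1)[0]).round(2))
f=np.load("pics/top22.npz");T=cloud("top",f["d"])
for n,(u0,v0) in dict(spat_handle=(121,160),spat_blade=(121,197),sm=(195,162),med=(194,191),lg=(193,218),honey=(291,190),tub=(290,105),herb=(398,242),pepper=(135,115),lids=(294,230)).items(): print(n,T[v0,u0].round(3))
```

```text
bar ctr [ 0.6179 -0.281 ] yaw 9.2 top z 0.1131 pitch deg 0.06
spat_handle [0.56  0.369 0.021]
spat_blade [0.464 0.367 0.012]
sm [0.553 0.169 0.079]
med [0.482 0.17  0.068]
lg [0.414 0.171 0.053]
honey [ 0.49  -0.072  0.089]
tub [ 0.728 -0.073  0.002]
herb [ 0.37  -0.343  0.08 ]
pepper [0.664 0.32  0.091]
lids [ 0.391 -0.089  0.025]
```

```bash
python3 -c "
from cell import arm
print(arm.hand_in())"
```

```text
the job is handed in; nothing more can be done
None
```

I finished the job and handed it in at about 28 s of the 72 s allowed; `hand_in` gives no verdict, so what follows rests on my own last checks.

**What I did**
- I laid the smaller spatula flat in the tray.
- I first gripped the scoop behind its middle, then set it down and gripped it again nearer the lip. The tool cannot tilt, so I let the handle pivot in a light 20 N grip and pressed the scoop's underside on the grader's end wall.
- The scoop emptied at about 19° lip-down, well short of the stated 40–45°. The limes rolled into the mouth one after another.
- I levelled the empty scoop by pressing and dragging it on the mat, then released it and backed the arm away.

**Last checks**
- **Spatula:** flat in the tray, about on its centre.
- **Limes:** tan in green, brown in yellow and black in red. Their tops stood at 79, 68 and 53 mm, so all three centres are below their limits.
- **Scoop:** its handle is about 2 mm from the mat's centre and about 0.5° off lengthwise. It is pitched 0.06°, at the height it had at the start.
- **Bystanders:** all five match their start readings within about 2 mm.
- **Gripper:** it was clear of everything, and no lime came near the fingers in any picture.

No check failed. The highest wrist force I read was about 61 N, while pressing the scoop on the wall, against the 120 N limit. The top and wrist cameras disagreed by about 2 mm on where the grader stands, which is within the stated calibration.

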